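# Rack the washed pre-filter plate, then pull the used one and hold it to the light

## Task

The washed pre-filter plate leans on the sloping stand: first stand it on edge in either of the two free slots of the white rack, set down fully home and let go, without dislodging the two plates already there. Then lift the dark grey service flap of the fume absorber right up until it stands open by itself, draw out the used filter plate beneath it and hold it up upright, close in front of the light panel's lit face, centred on it and square to it without touching it; finish while still holding the plate there, with the flap left open and the other things on the bench undisturbed.

Things in the scene. Friction and masses are not known exactly. Their poses are not given: they have to be found in the camera images.
- clean_plate_c (a point): the washed plate, clean bright mesh: 110 x 110 mm, 10 mm thick, about 0.16 kg, mesh in an aluminium frame; the point is its centre, x along its width, y through its thickness, z up. It starts on the stand, leaning 30 degrees from vertical with its top tipped along the stand's +y; its upper 45 mm stick out clear above the stand's back, so both faces can be taken there
- stand: bent-sheet steel sloping stand, 120 mm wide (its x) and 85 mm deep, fixed; origin on the bench under its middle. It faces its own -y and its back leans 30 degrees towards its +y: back sheet 65 mm up the slope, a 24 mm ledge with a 10 mm lip at the foot, 22 mm above the bench
- rack: white plastic slotted block, 100 mm along x, 197 mm along y, 47 mm high, fixed; origin under its middle. Four slots run along its x, each 15 mm wide and 35 mm deep (slot floor 12 mm above the bench, block top 47 mm), 50 mm apart in y; the two on its -y side are occupied, the two on its +y side free
- slot2 (a point): free slot: middle of the slot's floor; x along the slot, y across it, z up. A plate standing home has its centre 55 mm above this point
- slot3 (a point): free slot, the outermost on the rack's +y side: middle of the slot's floor, axes as slot2
- rack_plate_a_c (a point): plate already standing in the rack's outermost -y slot; not to be dislodged; 110 x 110 mm, 10 mm thick, about 0.16 kg, mesh in an aluminium frame; the point is its centre, x along its width, y through its thickness, z up
- rack_plate_b_c (a point): plate already standing in the rack's second slot, next to slot2; not to be dislodged; 110 x 110 mm, 10 mm thick, about 0.16 kg, mesh in an aluminium frame; the point is its centre, x along its width, y through its thickness, z up
- extractor: bench fume absorber, white box 240 (x) x 260 (y) x 165 mm high, fixed; origin under its middle, front with the controls towards its -x, intake louvres on +y. Under the flap is a well in its top, 136 mm (x) x 132 mm (y), centred at x 0, y +50 mm, whose floor is 65 mm below the deck; the used plate stands in a 14 mm wide slot in the middle of that floor
- flap (a joint): angle of the dark grey service flap, rad: 0 closed, grows as its front edge (-x of the absorber) rises, stop at 1.9; a stiff friction hinge (about 0.22 N m) holds it wherever it is left. Sheet 156 x 146 x 6 mm, 0.18 kg
- flap_handle (a point): middle of the flap's handle: a round steel bar 10 mm thick, 100 mm long along the absorber's y between its posts (90 mm clear), its axis 36 mm above the flap's outer face and 125 mm from the hinge; it turns about the hinge with the flap; axes of the flap
- flap_hinge (a point): middle of the flap's hinge line, which runs along the absorber's y at the far (+x) end of the flap, at deck height; when closed the handle is 125 mm in -x of it and 42 mm above it; axes of the absorber
- used_plate_c (a point): the used plate, mesh brown with dirt, on edge under the closed flap: 110 x 110 mm, 10 mm thick, about 0.16 kg, mesh in an aluminium frame; the point is its centre, x along its width, y through its thickness, z up. Its top edge is 15 mm below the deck, its upper 50 mm stand free, 61 mm of room on either face; draws out straight up (60 mm to leave the slot, 125 mm to clear the deck)
- panel_face (a point): centre of the light panel's lit face, 115 mm above the bench; the face looks along this point's -x, z is up, y along the panel's width. The panel is a black upright slab 240 wide, 18 thick, top 205 mm above the bench, fixed. The used plate's centre is to be held in front of this point, some 30 to 140 mm out from the face
- clean_plate: the washed plate; origin in the middle of its lower edge, axes as clean_plate_c
- used_plate: the used plate; origin in the middle of its lower edge, axes as used_plate_c
- light_panel: the light panel; origin on the bench 115 mm below its lit face, facing its own -x
- cleaner: blue closed bottle, 60 mm across, 170 mm high; origin under its middle; a bystander, not to be disturbed
- bushing: turned steel flanged bushing, 68 mm across, 45 mm high; origin under its middle; a bystander, not to be disturbed
- grease_jar: white jar with red lid, 64 mm across, 65 mm high; origin under its middle; a bystander, not to be disturbed
- screwdriver: screwdriver with red handle lying on the bench, about 200 mm long along its x; a bystander, not to be disturbed
- brush: hand brush lying on the bench, along its x; a bystander, not to be disturbed
Mind the look-alikes: they are no part of the job. Leave any purple look-alike of the clean_plate alone.

How it is judged (in metres and radians):
On the way, in this order (a step that is already met when the one before it is completed fails the run):
1. the washed plate stands home in a free slot of the rack, let go (((x of clean_plate_c in the frame of slot2 between -0.02 and 0.02 m and y of clean_plate_c in the frame of slot2 between -0.008 and 0.008 m and z of clean_plate_c in the frame of slot2 between 0.045 and 0.06 m and angle between the y axis of clean_plate_c and the y axis of slot2, either way round below 0.2 rad) or (x of clean_plate_c in the frame of slot3 between -0.02 and 0.02 m and y of clean_plate_c in the frame of slot3 between -0.008 and 0.008 m and z of clean_plate_c in the frame of slot3 between 0.045 and 0.06 m and angle between the y axis of clean_plate_c and the y axis of slot3, either way round below 0.2 rad)) and contact force between the fingers and clean_plate below 0.05 N and linear speed of clean_plate below 0.03 m/s), for 0.2 s.
2. the service flap stands open (value of joint flap above 1.2 rad), for 0.1 s.
3. the used plate has been drawn up out of its slot (z of used_plate_c in the frame of extractor above 0.19 m and contact force between the fingers and used_plate above 0.5 N), for 0.1 s.
At the end, for the whole second after the job is handed in: Washed plate home and square in a free slot (20 mm along, 8 mm across), untouched; flap above 1.2 rad; used plate gripped, still, upright and parallel to the panel within 0.2 rad, touching nothing else, centre 25-150 mm before the lit face, within 50 mm sideways and 45 mm in height (((x of clean_plate_c in the frame of slot2 between -0.02 and 0.02 m and y of clean_plate_c in the frame of slot2 between -0.008 and 0.008 m and z of clean_plate_c in the frame of slot2 between 0.045 and 0.06 m and angle between the y axis of clean_plate_c and the y axis of slot2, either way round below 0.2 rad) or (x of clean_plate_c in the frame of slot3 between -0.02 and 0.02 m and y of clean_plate_c in the frame of slot3 between -0.008 and 0.008 m and z of clean_plate_c in the frame of slot3 between 0.045 and 0.06 m and angle between the y axis of clean_plate_c and the y axis of slot3, either way round below 0.2 rad)) and contact force between each of the arm, the fingers and clean_plate below 0.05 N and value of joint flap above 1.2 rad and x of used_plate_c in the frame of panel_face between -0.15 and -0.025 m and y of used_plate_c in the frame of panel_face between -0.05 and 0.05 m and z of used_plate_c in the frame of panel_face between -0.045 and 0.045 m and angle between the y axis of used_plate_c and the x axis of panel_face, either way round below 0.2 rad and angle between used_plate_c's own z axis and vertical below 0.2 rad and contact force between the fingers and used_plate above 1 N and linear speed of used_plate below 0.03 m/s and contact force between used_plate and light_panel below 0.1 N and contact force between used_plate and extractor below 0.1 N and contact force between used_plate and rack below 0.1 N and contact force between used_plate and stand below 0.1 N); the arm keeps its last pose, push and grip.
It fails at once if the clean plate is let go above the rack and drops in (horizontal distance between clean_plate_c and rack below 0.1 m and z of clean_plate_c in the frame of rack above 0.09 m and contact force between the fingers and clean_plate below 0.05 N).
It fails at once if the used plate knocks against the light panel (contact force between used_plate and light_panel above 1 N).
It fails at once if a plate already in the rack is pulled out of place (distance of any of rack_plate_a_c, rack_plate_b_c from where it was at the start of the episode above 0.02 m).
It fails at once if a bystander (bottle, bushing, jar, screwdriver, brush) is pushed away or knocked over (distance of any of cleaner, bushing, grease_jar, screwdriver, brush from where it was at the start of the episode above 0.03 m or angle between any of cleaner, bushing, grease_jar's own z axis and vertical above 0.5 rad).
It also fails if it takes over 72 s, if anything falls off the work surface, if the arm or the gripper's body presses on something with over 40 N, if the wrist force passes 120 N, or if a joint passes its speed limit or range.

## Robot

A 6-joint arm with a two-finger parallel gripper is mounted at the origin on the work surface. World frame = base frame: x ahead of the robot, y to its left, z up, the work surface at z = 0. Lengths are in mm, angles in rad, forces in N, time in s.
With the tool pointing down it reaches from about 350 to 875 mm from the base axis. Payload 4.2 kg.
Tool frame: the origin (TCP) lies midway between the tips of the shut fingers; the grasp point (between the pads) lies 19 mm behind it (arm.grip_point_offset is the distance from the TCP to the grasp point, in mm); z points along the fingers, x is the direction in which the jaws open and shut, and the axes are right-handed (so a half turn about z gives the same grasp; the last joint's range is limited). The gripper opens to 85 mm and grips with 20 to 120 N. Pads are 22 mm wide; open, the fingers measure 114 mm over their backs; the gripper's body (76 mm by 85 mm) begins 54 mm behind the grasp point. The pads swing forward as they close: fully open they stand 13 mm farther back than shut.
Start: joints at [-0.945, 0.385, 0.008, 0, -1.194, -0.259], TCP at [224.158, -583.397, 231.312] pointing down, gripper open.
Joint ranges: [-3.14, 3.14], [-1.21, 2.06], [-1.07, 1.41], [-3.16, 2.05], [-2.99, -0.16], [-3.1, 3.1]. Speed limits (rad/s): [2.79, 2.79, 3.14, 3.14, 3.14, 3.14].

## Interface

Orientations are given as a unit quaternion [x, y, z, w].
In Python, from bench import arm gives the robot as it stands.
- The arm moves only by the tool move_arm, never from a script. Its argument "targets" is a list of rows, each a list of 7 numbers: the shift along the tool's x, y, z in cm, then the turn, a rotation vector about the tool's x, y, z in degrees, then the closure in counts, from 0 (fully open) to 255 (shut). In form: [[x, y, z, wx, wy, wz, grip], ...]. A call has 1 to 20 rows; each row is the pose to reach, as a shift and turn from the pose commanded when the call began, along the tool's axes at that moment; what a row does not reach only later rows make up. A row lasts 1/8 s, in which the tool goes at most 62.5 mm and 10.7 degrees, less where a joint would pass 70% of its speed; a pose out of reach is approached as far as the arm can. A call with a gripper value outside its range is refused whole. The fingers move at their own pace and stop on an object; the grip force is fixed at half the most. Time passes only in rows, so rows that repeat a pose let the fingers close. It gives the time, the measured TCP pose, the force and the opening at its end, in the units of the state.
- arm.read_state(): the state, without advancing time (a new reading comes with each control period).
- arm.get_image(name): name is "side" or "top"; returns (picture, depth): 480x640x3 uint8, blue, green, red; 480x640 float32, mm along the optical axis (not along the pixel's ray), 0 where there is no reading.
- arm.camera_params(name): a dict with "mtx" (3x3 intrinsics, pixels), "world_to_cam" (4x4, takes a point from world to camera coordinates). Camera axes: x right, y down, z forward; pixel columns grow to the right and rows downward; lengths in mm; the calibration is good to about 2 mm. A picture is of the moment at which its call begins. camera_params takes no time and is no camera call.
- arm.job_done(): hands the job in, once; it reports no verdict.
Trained networks look in the newest picture that a camera, given by its name, has taken for a name from the list of things; names that differ only in an ending like _2 or _b are one class to them, and where a whole thing is asked for, a point or a joint stands for the part that bears it (a point fixed in the world has none). Each returns a list of dicts, best first, with "score" (0 to 1); they miss things now and then, are a little off and sometimes report something else, mostly with a low value. They report only what shows in the picture. A call takes as long as a camera call. They do not tell look-alikes from the thing itself.
- arm.search_frame(thing, camera): "bbox" ([left, top, right, bottom] in pixels, round what is visible of it).
- arm.tip_of(thing, camera): "uv" ([column, row] in pixels: a listed point, or the origin of a listed thing).
The state is a dict: "clock": time; "joints": joint angles; "joint_vel": joint speeds; "joint_efforts": joint torques, N m; "position": TCP position; "ee_rot": TCP orientation; "contact_force": force on the tool from outside, world axes, zero at the start; "wrist_torque": the same for the moment, N m; "gripper_width": finger opening in mm.
Only numpy, scipy, OpenCV 4.12 (cv2) and the standard library are available. Lean on these libraries where they do the work, as an engineer would, in place of code of your own. Each camera call takes 0.05 s, during which the arm holds its last target.

## Working session

There is one attempt and no reset: what is moved stays moved. The work goes in short steps, Python scripts to look and compute and a tool call to move; the robot and the scene stay as the last step left them, time stands still between calls to the robot, and variables do not carry over. Pictures are saved under pics/ and viewed, and the job is handed in when it is done.

Besides the shell and the picture viewer there is one more tool, called after ">>>" by a JSON object that holds its "method" and its "body". move_arm: Moves the arm, as the interface text tells. Its arguments: {"type":"object","properties":{"targets":{"type":"array","items":{"type":"array","items":{"type":"number"}}}},"required":["targets"]}

```bash
mkdir -p pics; ls; python3 - <<'E'
from bench import arm
import cv2, numpy as np
print(arm.read_state())
for n in ("side","top"):
    im,d=arm.get_image(n); cv2.imwrite(f"pics/{n}0.png",im); np.save(f"{n}0.npy",d)
    p=arm.camera_params(n); print(n,p["mtx"],p["world_to_cam"])
E
```

```text
pics
{'clock': 0.0, 'joints': array([-9.45386446e-01,  3.85565478e-01,  6.64662753e-03, -5.24444851e-04,
       -1.19398760e+00, -2.58589396e-01]), 'joint_vel': array([ 0.00010716, -0.00092664,  0.00191662, -0.00033652,  0.00114395,
       -0.00036046]), 'joint_efforts': array([-8.48126911e-04, -3.92287767e+01,  1.88398057e+01,  4.18600872e+00,
       -4.52113876e-03, -9.03941498e-06]), 'position': array([ 223.97036612, -582.87584101,  230.22055494]), 'ee_rot': array([ 5.66361461e-01,  8.24156249e-01,  5.84721811e-04, -9.11402798e-04]), 'contact_force': array([ 0.22108708, -0.49907689,  0.80631765]), 'wrist_torque': array([ 0.04305449, -0.02498718,  0.04166628]), 'gripper_width': 85.53818219143406}
side [[598.35592787   0.         328.24519942]
 [  0.         598.35592787 240.1606543 ]
 [  0.           0.           1.        ]] [[-7.38064259e-01 -6.74493859e-01 -1.78657208e-02  3.84352874e+02]
 [-4.67384227e-01  5.30173074e-01 -7.07437980e-01  3.30298121e+02]
 [ 4.86634497e-01 -5.13784532e-01 -7.06549588e-01  1.48618465e+03]
 [ 0.00000000e+00  0.00000000e+00  0.00000000e+00  1.00000000e+00]]
top [[499.21167663   0.         321.31983647]
 [  0.         499.21167663 241.75207289]
 [  0.           0.           1.        ]] [[ 1.04538609e-02 -9.99922151e-01  6.81245135e-03 -5.26159873e+00]
 [-9.86152507e-01 -1.14370853e-02 -1.65446143e-01  5.28099968e+02]
 [ 1.65511178e-01 -4.98856501e-03 -9.86195297e-01  1.31361301e+03]
 [ 0.00000000e+00  0.00000000e+00  0.00000000e+00  1.00000000e+00]]
```

View pics/side0.png

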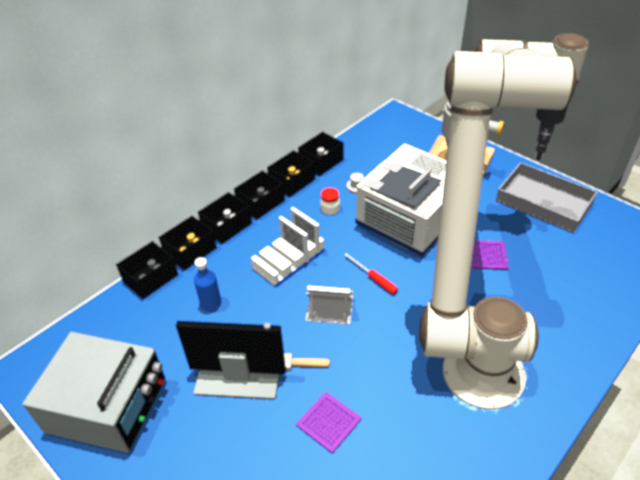

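View pics/top0.png

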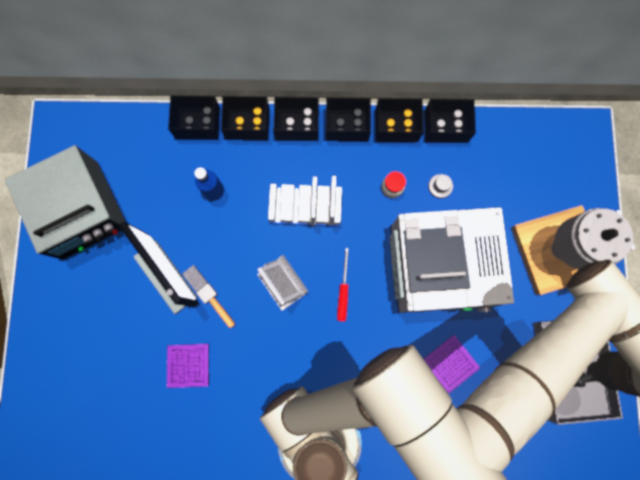

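The top view shows the rack at about (305,203), the stand with the washed plate at (282,282), the absorber at (450,260) and the panel at (165,265). The purple plates are look-alikes. Next I'll measure them.

```bash
cat > h.py <<'E'
from bench import arm
import cv2, numpy as np
def cam(n):
    p=arm.camera_params(n); return np.array(p["mtx"]),np.array(p["world_to_cam"])
def cloud(n,d):
    K,T=cam(n); h,w=d.shape; u,v=np.meshgrid(np.arange(w),np.arange(h))
    z=d.astype(float); pc=np.stack([(u-K[0,2])/K[0,0]*z,(v-K[1,2])/K[1,1]*z,z],-1)
    return (pc-T[:3,3])@T[:3,:3]   # R^T (pc-t)
def onplane(n,uv,z):
    K,T=cam(n); R=T[:3,:3]; c=-R.T@T[:3,3]
    r=R.T@np.array([(uv[0]-K[0,2])/K[0,0],(uv[1]-K[1,2])/K[1,1],1]); return c+r*(z-c[2])/r[2]
def proj(n,P):
    K,T=cam(n); q=np.atleast_2d(P)@T[:3,:3].T+T[:3,3]; q=q@K.T; return q[:,:2]/q[:,2:]
def tri(a,b):
    rows=[]
    for n,uv in (("side",a),("top",b)):
        K,T=cam(n); P=K@T[:3]; rows+= [uv[0]*P[2]-P[0],uv[1]*P[2]-P[1]]
    X=np.linalg.svd(np.array(rows))[2][-1]; return X[:3]/X[3]
E
python3 - <<'E'
from h import *
for t in ["clean_plate_c","stand","rack","slot2","slot3","extractor","flap_handle","flap_hinge","panel_face","light_panel","rack_plate_a_c"]:
    r={}
    for n in("side","top"):
        l=arm.tip_of(t,n); r[n]=l; print(t,n,[(np.round(x["uv"],1).tolist(),round(x["score"],2)) for x in l[:3]])
    if r["side"] and r["top"]: 
        X=tri(r["side"][0]["uv"],r["top"][0]["uv"]); print("   ",X.round(1), (proj("top",X)-r["top"][0]["uv"]).round(1))
E
```

```text
clean_plate_c side [([483.4, 243.1], 0.96), ([485.6, 254.9], 0.87), ([331.0, 293.0], 0.86)]
clean_plate_c top [([186.3, 347.1], 0.89), ([278.4, 279.2], 0.77), ([450.4, 361.3], 0.77)]
    [113.3 196.  646.8] [[ -5.8 115.8]]
stand side [([328.7, 307.8], 0.97)]
stand top [([284.6, 279.8], 0.62)]
    [427.3 100.9  -2.4] [[0.1 0.1]]
rack side [([287.1, 260.0], 0.79), ([331.8, 206.9], 0.29)]
rack top [([301.7, 208.4], 0.63)]
    [629.7  57.7  11.5] [[-0.4 -0.5]]
slot2 side [([269.7, 268.8], 0.78), ([370.2, 277.2], 0.35)]
slot2 top [([297.7, 203.4], 0.92), ([278.5, 204.9], 0.78)]
    [670.7  80.8 -41.2] [[-3.4 -5.1]]
slot3 side [([269.7, 268.8], 0.78), ([370.2, 277.2], 0.35)]
slot3 top [([297.7, 203.4], 0.92), ([278.5, 204.9], 0.78)]
    [670.7  80.8 -41.2] [[-3.4 -5.1]]
extractor side [([405.6, 220.1], 0.71)]
extractor top []
flap_handle side [([417.8, 177.2], 0.63)]
flap_handle top [([439.9, 276.5], 0.71)]
    [ 421.4 -271.4  232.8] [[-1.  -1.4]]
flap_hinge side [([383.6, 177.0], 0.95)]
flap_hinge top [([432.2, 228.5], 0.72), ([213.6, 189.9], 0.29)]
    [ 544.4 -273.9  166.7] [[-0.1 -0.1]]
panel_face side [([233.3, 342.7], 0.79)]
panel_face top [([163.0, 263.6], 0.58)]
    [454.2 401.3 125.2] [[-0.1 -0.2]]
light_panel side [([238.3, 370.2], 0.6)]
light_panel top [([175.9, 268.7], 0.77), ([289.3, 277.2], 0.6)]
    [455.6 402.5   7.6] [[-0.4 -0.6]]
rack_plate_a_c side [([305.3, 227.4], 0.69)]
rack_plate_a_c top []
```

```bash
python3 - <<'E'
from h import *
im=cv2.imread("pics/top0.png"); 
a=cv2.resize(im[170:320,240:360],None,fx=5,fy=4,interpolation=cv2.INTER_CUBIC);cv2.imwrite("pics/z1.png",a)
a=cv2.resize(im[200:320,380:520],None,fx=5,fy=5,interpolation=cv2.INTER_CUBIC);cv2.imwrite("pics/z2.png",a)
C=cloud("top",np.load("top0.npy"))
def rect(name,u0,v0,u1,v1,z0,z1):
    P=C[v0:v1,u0:u1].reshape(-1,3); P=P[(P[:,2]>z0)&(P[:,2]<z1)]
    if len(P)<5: print(name,"few");return
    (c,s,a)=cv2.minAreaRect(P[:,:2].astype(np.float32)); print(name,len(P),np.round(c,1),np.round(s,1),round(a,1),"zmed",np.median(P[:,2]).round(1))
rect("racktop",255,175,352,235,38,56)
rect("plates in rack top",255,165,352,235,110,130)
rect("stand+plate",250,250,315,315,15,140)
rect("plate top",250,250,315,315,105,140)
rect("extractor deck",380,195,520,320,155,169)
rect("flap",380,195,520,320,170,178)
rect("handle",380,195,520,320,198,225)
rect("panel top",110,200,210,320,195,212)
P=C[200:320,110:230].reshape(-1,3); print("panel z max",np.percentile(P[:,2],[50,90,99]))
E
```

```text
racktop 1809 [634.5  46.8] [197.1 106.6] 88.0 zmed 47.2
plates in rack top 323 [635.6  -3.1] [ 59.9 114.1] 88.1 zmed 122.0
stand+plate 1315 [421.6 103.9] [120.3  82.9] 35.3 zmed 67.2
plate top 279 [404.8 123.5] [109.8  19.4] 35.9 zmed 118.4
extractor deck 5914 [ 472.5 -329.8] [240.6 261.7] 4.7 zmed 165.2
flap 2106 [ 473.7 -327.9] [234.2 251.8] 3.2 zmed 174.3
handle 201 [ 424.3 -282.3] [ 11.2 107.2] 4.4 zmed 220.2
panel top 801 [449.  408.7] [240.4  20.7] 38.4 zmed 204.6
panel z max [  1.64667159 128.03878595 208.22303333]
```

View pics/z1.png

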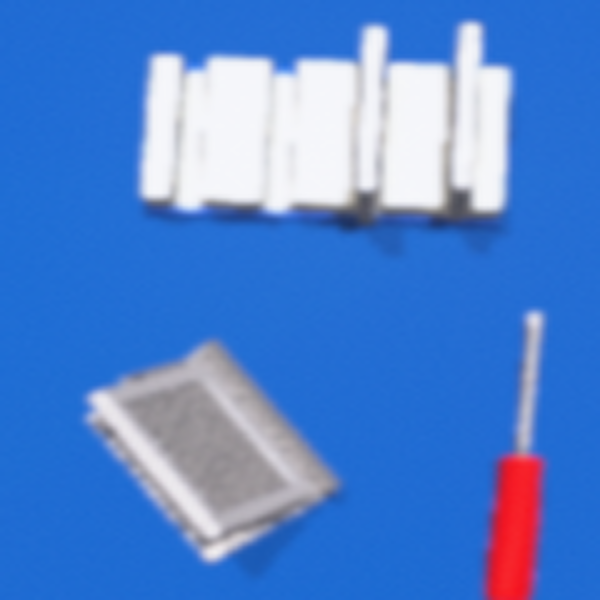

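View pics/z2.png

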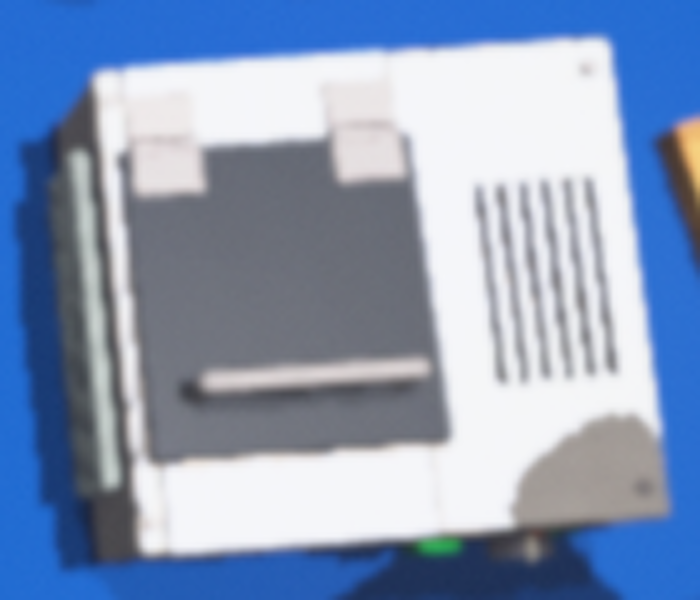

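```bash
python3 - <<'E'
from h import *
C=cloud("top",np.load("top0.npy")); D=cloud("side",np.load("side0.npy"))
print("proj handle",proj("top",[[420,-284,207],[544,-274,165],[468.5,-280,165]]).round(1),proj("side",[420,-284,207]).round(1))
for n,X in(("top",C),("side",D)):
    P=X.reshape(-1,3); m=(abs(P[:,0]-421)<90)&(abs(P[:,1]-104)<90)&(P[:,2]>10)&(P[:,2]<150); P=P[m]
    best=0; rng=np.random.default_rng(0)
    for _ in range(2000):
        a,b,c=P[rng.choice(len(P),3,False)]; nn=np.cross(b-a,c-a); l=np.linalg.norm(nn)
        if l<100: continue
        nn/=l; s=abs((P-a)@nn)<2
        if s.sum()>best: best=s.sum(); S=s
    Q=P[S]; c=Q.mean(0); nn=np.linalg.svd(Q-c,full_matrices=False)[2][2]; nn*=np.sign(nn[2]+1e-9)
    print(n,len(P),best,"n",nn.round(3),"lean",np.degrees(np.arcsin(nn[2])).round(1),"yaw of -n",np.degrees(np.arctan2(-nn[1],-nn[0])).round(1))
    h=np.array([-nn[1],nn[0],0]);h/=np.linalg.norm(h); up=np.cross(nn,h); up*=np.sign(up[2])
    for ax,nm in((h,"h"),(up,"up")): print(nm,ax.round(3),np.percentile((Q-c)@ax,[0.5,50,99.5]).round(1))
    print("c",c.round(1),"zrange",P[:,2].max().round(1))
    mid=c+up*np.percentile((Q-c)@up,99)+h*np.percentile((Q-c)@h,[1,99]).mean(); print("top mid of front face",mid.round(1))
# handle depth
P=C[262:290,410:480].reshape(-1,3); P=P[(P[:,2]>190)]; print("handle",len(P),P.mean(0).round(1),np.percentile(P,[2,98],axis=0).round(1))
P=C[200:245,300:345].reshape(-1,3)
# rack profile along its y
P=C[170:235,255:352].reshape(-1,3); 
for yaw in(88.,):
  yv=np.array([np.cos(np.radians(yaw)),np.sin(np.radians(yaw))]); xv=np.array([yv[1],-yv[0]])
  q=np.c_[P[:,:2]@xv,P[:,:2]@yv,P[:,2]]
  m=(q[:,2]>5)&(abs(q[:,0]-np.array([634.5,46.8])@xv)<35)
  for y in range(-60,180,4):
    k=m&(abs(q[:,1]-y-2)<2); print(y+2,np.median(q[k,2]).round(0) if k.sum() else None,end="; ")
  print(np.array([634.5,46.8])@yv)
E
```

```text
proj handle [[441.6 276.8]
 [432.  228.7]
 [435.3 258.8]] [[421.1 182.5]]
top 1319 689 n [ 0.504 -0.7    0.505] lean 30.4 yaw of -n 125.7
h [0.812 0.584 0.   ] [-55.4   0.1  54.6]
up [-0.295  0.41   0.863] [-60.9   1.2  57.4]
c [419.1 104.4  75.6] zrange 126.7
top mid of front face [402.1 127.  123.9]
side 627 296 n [ 0.52  -0.72   0.459] lean 27.3 yaw of -n 125.9
h [0.81  0.586 0.   ] [-58.2  -0.1  59.2]
up [-0.269  0.372  0.888] [-64.8   1.2  54.1]
c [413.5 111.8  73.9] zrange 126.2
top mid of front face [399.5 132.  121.4]
handle 222 [ 418.7 -268.5  271.3] [[ 303.4 -334.5  196.4]
 [ 432.7    7.3 1382.9]]
-58 6.0; -54 5.0; -50 6.0; -46 6.0; -42 7.0; -38 6.0; -34 7.0; -30 47.0; -26 48.0; -22 47.0; -18 48.0; -14 45.0; -10 122.0; -6 121.0; -2 120.0; 2 45.0; 6 47.0; 10 48.0; 14 47.0; 18 47.0; 22 47.0; 26 47.0; 30 48.0; 34 47.0; 38 24.0; 42 122.0; 46 123.0; 50 50.0; 54 47.0; 58 48.0; 62 47.0; 66 46.0; 70 48.0; 74 49.0; 78 48.0; 82 48.0; 86 46.0; 90 12.0; 94 12.0; 98 12.0; 102 43.0; 106 48.0; 110 47.0; 114 47.0; 118 47.0; 122 48.0; 126 47.0; 130 47.0; 134 47.0; 138 43.0; 142 12.0; 146 11.0; 150 17.0; 154 47.0; 158 48.0; 162 48.0; 166 46.0; 170 None; 174 6.0; 178 5.0; 68.91522136223061
```

```bash
cat >> h.py <<'E'
from scipy.spatial.transform import Rotation as Ro
def unit(a): a=np.array(a,float); return a/np.linalg.norm(a)
def RR(z,x):
    z=unit(z); x=np.array(x,float); x=unit(x-z*(x@z)); return np.c_[x,np.cross(z,x),z]
def down(yawdeg): a=np.radians(yawdeg); return RR([0,0,-1],[np.cos(a),np.sin(a),0])
def rows(wps,grip,dec=1):
    """wps: (pos,R) world TCP poses -> tool rows relative to the present pose"""
    s=arm.read_state(); p0=s["position"]; R0=Ro.from_quat(s["ee_rot"]); pp,pr=p0,R0
    for p,R in wps:
        R=Ro.from_matrix(R); d=R0.inv().apply(np.array(p)-p0)/10; w=(R0.inv()*R).as_rotvec(degrees=True)
        nr=max(np.linalg.norm(np.array(p)-pp)/62.5,np.degrees((pr.inv()*R).magnitude())/10.7); pp,pr=np.array(p),R
        print(d.round(dec).tolist(),w.round(1).tolist(),grip,"rows>=%.1f"%nr)
def st():
    s=arm.read_state(); print("t",round(s["clock"],2),s["position"].round(1),"z",Ro.from_quat(s["ee_rot"]).as_matrix()[:,2].round(3),"x",Ro.from_quat(s["ee_rot"]).as_matrix()[:,0].round(3),"F",s["contact_force"].round(1),"w",round(s["gripper_width"],1),"q",s["joints"].round(2))
E
python3 - <<'E'
from h import *
ys=np.array([-0.5835,0.812,0]);up=np.array([-.292,.406,.866]);n=np.array([.505,-.703,.5]);c=np.array([416,108.4,73.4])
R=RR(-up,-n); g=c+18*up
rows([([420,-380,340],down(115)),([520,-100,340],down(120)),([460,110,300],R),(g+110*up,R)],0)
E
```

```text
[12.0, 25.6, -10.9] [0.0, 0.0, -4.0] 0 rows>=4.8
[34.5, 45.0, -10.9] [0.0, 0.0, -9.0] 0 rows>=4.8
[56.3, 46.9, -6.9] [-3.9, -29.8, -14.3] 0 rows>=3.6
[63.9, 41.1, 4.7] [-3.9, -29.8, -14.3] 0 rows>=2.4
```

>>> {"method": "move_arm", "body": {"targets": [[12,25.6,-10.9,0,0,-4,0],[12,25.6,-10.9,0,0,-4,0],[12,25.6,-10.9,0,0,-4,0],[12,25.6,-10.9,0,0,-4,0],[34.5,45,-10.9,0,0,-9,0],[34.5,45,-10.9,0,0,-9,0],[34.5,45,-10.9,0,0,-9,0],[34.5,45,-10.9,0,0,-9,0],[34.5,45,-10.9,0,0,-9,0],[56.3,46.9,-6.9,-3.9,-29.8,-14.3,0],[56.3,46.9,-6.9,-3.9,-29.8,-14.3,0],[56.3,46.9,-6.9,-3.9,-29.8,-14.3,0],[56.3,46.9,-6.9,-3.9,-29.8,-14.3,0],[63.9,41.1,4.7,-3.9,-29.8,-14.3,0],[63.9,41.1,4.7,-3.9,-29.8,-14.3,0],[63.9,41.1,4.7,-3.9,-29.8,-14.3,0],[63.9,41.1,4.7,-3.9,-29.8,-14.3,0]]}}

```text
clock: 3.32
position: [377.8, 160.6, 183.4]
ee_rot: [0.439, 0.86, -0.119, 0.231]
contact_force: [-0.4, 0.2, 0.5]
gripper_width: 85.1
```

```bash
python3 - <<'E'
from h import *
st()
for n in ("side","top"):
    im,d=arm.get_image(n); cv2.imwrite(f"pics/{n}1.png",im)
im1=cv2.imread("pics/side1.png")[180:360,220:460]; im2=cv2.imread("pics/top1.png")[170:350,200:440]
cv2.imwrite("pics/c1.png",np.hstack([cv2.resize(im1,(400,300)),cv2.resize(im2,(400,300))]))
E
```

```text
t 3.33 [377.8 160.6 183.4] z [ 0.292 -0.407 -0.865] x [-0.508  0.701 -0.501] F [-0.4  0.2  0.5] w 85.1 q [ 1.11  0.1  -0.81  0.55 -1.   -2.44]
```

View pics/c1.png

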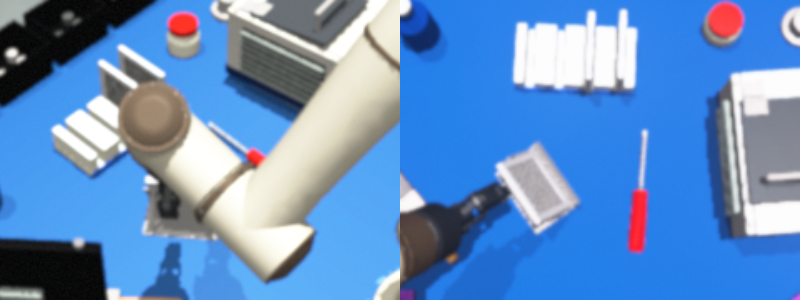

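```bash
python3 - <<'E'
from h import *
ys=np.array([-0.5835,0.812,0]);up=np.array([-.292,.406,.866]);n=np.array([.505,-.703,.5]);c=np.array([416,108.4,73.4])
R=RR(-up,-n); g=c+18*up
# verify plate estimate by projecting corners on pics
h=np.array([.812,.5835,0])
P=[c+sx*55*h+sz*55*up+sy*5*n for sx in(-1,1) for sz in(-1,1) for sy in(-1,1)]
for nm in("top","side"):
    im=cv2.imread(f"pics/{nm}0.png"); im=cv2.resize(im,None,fx=4,fy=4,interpolation=cv2.INTER_CUBIC)
    q=proj(nm,np.array(P))
    for a in q: cv2.circle(im,tuple(np.int32((a+.5)*4)),3,(0,0,255),-1)
    m=np.int32(q.mean(0)*4); cv2.imwrite(f"pics/chk_{nm}.png",im[m[1]-150:m[1]+150,m[0]-190:m[0]+190])
a=np.hstack([cv2.imread("pics/chk_top.png"),cv2.imread("pics/chk_side.png")]); cv2.imwrite("pics/chk.png",a)
rows([(g,R)],0)
E
```

```text
[0.0, -0.1, 11.1] [0.1, -0.0, -0.0] 0 rows>=1.8
```

View pics/chk.png

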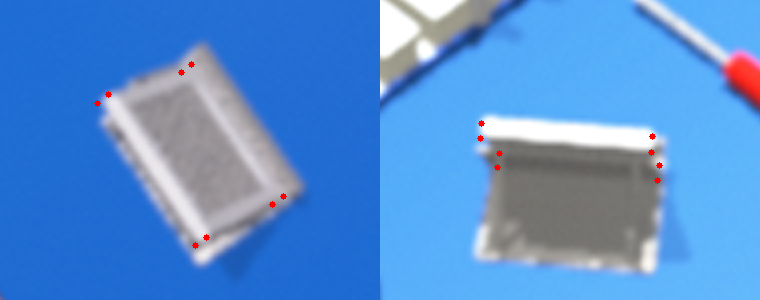

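The projected corners fit the plate within about 1–2 px, and the gripper is lined up with the sticking-out edge. Descending to grip.

>>> {"method": "move_arm", "body": {"targets": [[0,0,6,0,0,0,0],[0,0,9,0,0,0,0],[0,0,11,0,0,0,0],[0,0,11,0,0,0,0]]}}

```text
clock: 3.92
position: [411.5, 114.4, 89.2]
ee_rot: [0.442, 0.859, -0.118, 0.23]
contact_force: [0.4, -0.3, 0.6]
gripper_width: 85.4
```

>>> {"method": "move_arm", "body": {"targets": [[0,0,0,0,0,0,255],[0,0,0,0,0,0,255],[0,0,0,0,0,0,255],[0,0,0,0,0,0,255],[0,0,0,0,0,0,255],[0,0,0,0,0,0,255]]}}

```text
clock: 4.68
position: [411.6, 115.1, 90.5]
ee_rot: [0.441, 0.859, -0.119, 0.232]
contact_force: [2.7, -3.1, 6.2]
gripper_width: 8.9
```

```bash
python3 - <<'E'
from h import *
st()
for n in ("side","top"):
    im,d=arm.get_image(n); cv2.imwrite(f"pics/{n}2.png",im)
im1=cv2.imread("pics/side2.png")[180:360,220:460]; im2=cv2.imread("pics/top2.png")[170:350,200:440]
cv2.imwrite("pics/c2.png",np.hstack([cv2.resize(im1,(400,300)),cv2.resize(im2,(400,300))]))
s=arm.read_state(); R=Ro.from_quat(s["ee_rot"]).as_matrix()
print("thickness mid offset from expected", )
E
```

```text
t 4.67 [411.6 115.1  90.5] z [ 0.294 -0.409 -0.864] x [-0.503  0.703 -0.504] F [ 2.7 -3.1  6.2] w 8.9 q [ 0.89  0.25 -1.    0.89 -0.68 -2.63]
thickness mid offset from expected
```

View pics/c2.png

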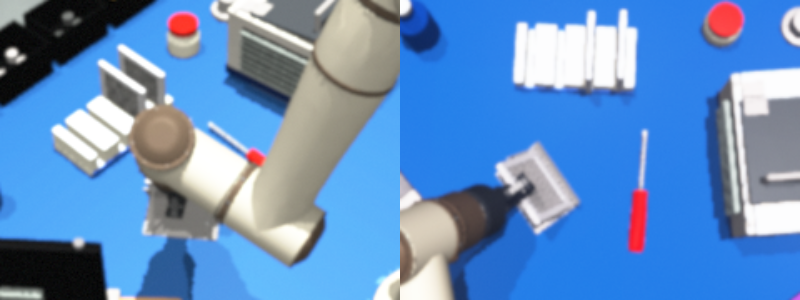

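```bash
python3 - <<'E'
from h import *
up=np.array([-.292,.406,.866]);n=np.array([.505,-.703,.5])
s=arm.read_state(); R=Ro.from_quat(s["ee_rot"]).as_matrix(); p=s["position"]
rows([(p+100*up,R),([460,135,260],down(110)),([560,122,240],down(88)),([637,122,180],down(88))],255)
E
```

```text
[-0.0, 0.0, -10.0] [0.0, 0.0, -0.0] 255 rows>=1.6
[-9.6, 5.1, -14.0] [4.2, 30.0, 15.2] 255 rows>=3.2
[-14.5, 12.5, -8.8] [10.0, 29.1, 36.7] 255 rows>=2.1
[-15.4, 18.7, -1.4] [10.0, 29.1, 36.7] 255 rows>=1.6
```

>>> {"method": "move_arm", "body": {"targets": [[0,0,-3,0,0,0,255],[0,0,-7,0,0,0,255],[0,0,-10,0,0,0,255],[-2.4,1.3,-11,1,7.5,3.8,255],[-4.8,2.5,-12,2.1,15,7.6,255],[-7.2,3.8,-13,3.1,22.5,11.4,255],[-9.6,5.1,-14,4.2,30,15.2,255],[-11.2,7.5,-12.3,6,29.8,22,255],[-12.8,10,-10.5,8,29.5,29,255],[-14.5,12.5,-8.8,10,29.1,36.7,255],[-15,15.5,-5,10,29.1,36.7,255],[-15.4,18.7,-1.4,10,29.1,36.7,255],[-15.4,18.7,-1.4,10,29.1,36.7,255],[-15.4,18.7,-1.4,10,29.1,36.7,255]]}}

```text
clock: 6.52
position: [635.7, 122.2, 177.8]
ee_rot: [0.719, 0.695, -0.001, -0.003]
contact_force: [0.6, 0.6, -1.2]
gripper_width: 9.0
```

```bash
python3 - <<'E'
from h import *
st()
for n in ("side","top"):
    im,d=arm.get_image(n); cv2.imwrite(f"pics/{n}3.png",im); np.save(f"{n}3.npy",d)
im1=cv2.imread("pics/side3.png")[180:330,200:400]; im2=cv2.imread("pics/top3.png")[140:290,210:410]
cv2.imwrite("pics/c3.png",np.hstack([cv2.resize(im1,(400,300)),cv2.resize(im2,(400,300))]))
for n in("side","top"):
    C=cloud(n,np.load(f"{n}3.npy")).reshape(-1,3)
    m=(abs(C[:,0]-637)<80)&(abs(C[:,1]-122)<25)&(C[:,2]>95)&(C[:,2]<165); P=C[m]
    print(n,len(P)); 
    if len(P)>30: print(np.percentile(P,[1,50,99],axis=0).round(1)); print(cv2.minAreaRect(P[:,:2].astype(np.float32)))
E
```

```text
t 6.53 [635.7 122.2 177.8] z [-0.004  0.003 -1.   ] x [0.034 0.999 0.003] F [ 0.6  0.6 -1.2] w 9.0 q [ 0.44  0.46 -0.   -0.01 -1.11 -2.04]
side 440
[[578.2 118.  101.2]
 [629.3 123.7 132.2]
 [687.9 129.3 163.9]]
((633.6385498046875, 121.32052612304688), (16.14720916748047, 115.20792388916016), 87.16010284423828)
top 85
[[579.4 116.2 106.8]
 [604.3 119.4 127.1]
 [643.8 127.4 163.4]]
((611.8578491210938, 118.3696060180664), (8.67070198059082, 66.85408020019531), 81.26850891113281)
```

View pics/c3.png

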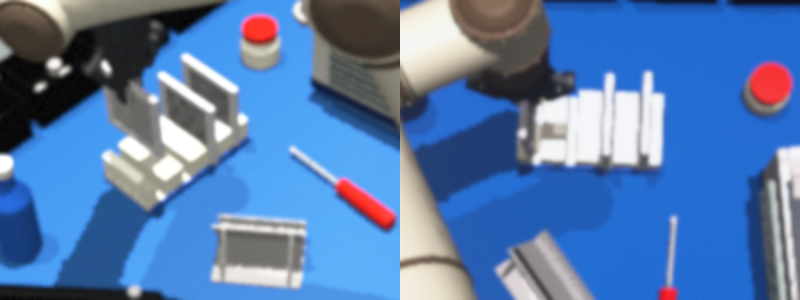

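```bash
python3 - <<'E'
from h import *
for n in("side","top"):
    K,T=cam(n); print(n,"cam at",(-T[:3,:3].T@T[:3,3]).round(0))
yv=np.array([np.cos(np.radians(88)),np.sin(np.radians(88)),0]); xv=np.array([yv[1],-yv[0],0])
o=np.array([634.5,46.8,0])
for n,z0,z1 in(("side",60,165),("top",10,200)):
    C=cloud(n,np.load(f"{n}3.npy")).reshape(-1,3); q=np.c_[(C-o)@xv,(C-o)@yv,C[:,2]]
    m=(abs(q[:,0])<58)&(q[:,1]>-105)&(q[:,1]<110)&(q[:,2]>z0)&(q[:,2]<z1)
    h,e=np.histogram(q[m,1],np.arange(-104,112,2)); print(n,[(int(a),int(b)) for a,b in zip(e,h) if b>8])
    for nm,y0,y1,zz in(("a",-90,-60,(55,115)),("b",-40,-10,(55,115)),("clean",60,90,(100,150))):
        k=m&(q[:,1]>y0)&(q[:,1]<y1)&(q[:,2]>zz[0])&(q[:,2]<zz[1])&(abs(q[:,0])<50)
        if k.sum()>20: 
            A=np.c_[q[k,0],q[k,2]-90,np.ones(k.sum())]; s=np.linalg.lstsq(A,q[k,1],rcond=None)[0]; print(nm,k.sum(),"y med",np.median(q[k,1]).round(1),"slopes/offset",s.round(3),"xrange",np.percentile(q[k,0],[1,99]).round(1))
E
```

```text
side cam at [-285.  848. 1291.]
top cam at [ 303.    7. 1383.]
side [(-80, 18), (-78, 40), (-76, 91), (-74, 120), (-72, 121), (-70, 49), (-68, 12), (-30, 21), (-28, 40), (-26, 76), (-24, 153), (-22, 109), (-20, 54), (-18, 12), (72, 20), (74, 112), (76, 149), (78, 108), (80, 26)]
a 306 y med -72.7 slopes/offset [ 6.0000e-03  3.0000e-02 -7.2894e+01] xrange [-49.   49.4]
b 283 y med -22.9 slopes/offset [ 5.0000e-03  3.3000e-02 -2.2622e+01] xrange [-48.9  48.5]
clean 286 y med 76.9 slopes/offset [ 3.0000e-03 -3.1000e-02  7.8122e+01] xrange [-48.8  47.9]
top [(-98, 29), (-96, 31), (-94, 26), (-92, 27), (-90, 31), (-88, 30), (-86, 27), (-84, 34), (-80, 37), (-78, 37), (-76, 33), (-74, 41), (-72, 53), (-70, 27), (-68, 20), (-66, 31), (-64, 26), (-62, 28), (-60, 28), (-58, 32), (-56, 27), (-54, 27), (-52, 30), (-50, 28), (-48, 28), (-46, 25), (-44, 32), (-42, 28), (-40, 27), (-38, 27), (-36, 31), (-34, 20), (-32, 21), (-30, 56), (-28, 37), (-26, 40), (-24, 39), (-22, 33), (-18, 27), (-16, 27), (-14, 30), (-12, 29), (-10, 26), (-8, 30), (-6, 28), (-4, 27), (-2, 29), (0, 31), (2, 26), (4, 27), (6, 29), (8, 27), (10, 28), (12, 29), (14, 26), (16, 24), (20, 21), (22, 21), (24, 21), (26, 23), (28, 19), (30, 22), (32, 49), (34, 27), (36, 27), (38, 27), (40, 21), (42, 25), (44, 29), (46, 23), (48, 25), (50, 24), (52, 23), (54, 24), (56, 26), (58, 23), (60, 29), (62, 23), (64, 29), (66, 19), (68, 23), (70, 61), (72, 50), (74, 24), (76, 21), (78, 13), (90, 9), (92, 10), (96, 9)]
clean 51 y med 71.6 slopes/offset [1.6000e-02 5.9000e-02 6.9574e+01] xrange [-48.2   7.5]
```

Measured against the neighbouring plates, the washed plate sits 99.8 mm from plate b and 149.6 mm from plate a, so it's lined up with slot3. Lowering.

>>> {"method": "move_arm", "body": {"targets": [[0,0,3,0,0,0,255],[0,0,5,0,0,0,255],[0,0,6,0,0,0,255],[0,0,6.6,0,0,0,255],[0,0,7.2,0,0,0,255],[0,0,7.2,0,0,0,255]]}}

```text
clock: 7.38
position: [636.1, 122.5, 106.4]
ee_rot: [0.719, 0.695, 0.0, -0.002]
contact_force: [-0.8, -0.2, -0.8]
gripper_width: 9.2
```

```bash
python3 - <<'E'
from h import *
st()
for n in ("side","top"):
    im,d=arm.get_image(n); cv2.imwrite(f"pics/{n}4.png",im); np.save(f"{n}4.npy",d)
im1=cv2.imread("pics/side4.png")[200:290,240:360]; im2=cv2.imread("pics/top4.png")[160:250,240:360]
cv2.imwrite("pics/c4.png",np.hstack([cv2.resize(im1,(400,300)),cv2.resize(im2,(400,300))]))
E
```

```text
t 7.38 [636.1 122.5 106.4] z [-0.003  0.003 -1.   ] x [0.034 0.999 0.003] F [-0.8 -0.2 -0.8] w 9.2 q [ 0.44  0.53 -0.09 -0.01 -0.96 -2.04]
```

View pics/c4.png

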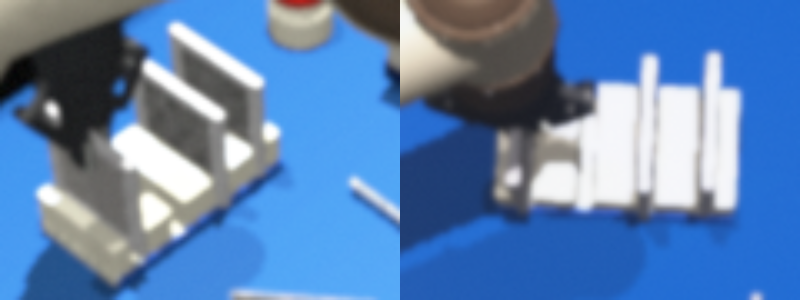

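The plate is in the slot with no force showing. Going down the rest of the way.

>>> {"method": "move_arm", "body": {"targets": [[0,0,0.7,0,0,0,255],[0,0,1.3,0,0,0,255],[0,0,1.7,0,0,0,255],[0,0,2,0,0,0,255],[0,0,2,0,0,0,255]]}}

```text
clock: 8.1
position: [635.7, 122.4, 88.8]
ee_rot: [0.719, 0.695, -0.0, -0.002]
contact_force: [-5.8, 0.3, 8.9]
gripper_width: 9.1
```

>>> {"method": "move_arm", "body": {"targets": [[0,0,-0.2,0,0,0,130],[0,0,-0.2,0,0,0,130],[0,0,-0.2,0,0,0,130],[0,0,-0.2,0,0,0,130]]}}

```text
clock: 8.6
position: [636.1, 122.5, 88.0]
ee_rot: [0.719, 0.695, 0.0, -0.002]
contact_force: [-0.2, -0.3, -0.4]
gripper_width: 41.9
```

>>> {"method": "move_arm", "body": {"targets": [[0,0,-3,0,0,0,130],[0,0,-8,0,0,0,130],[0,0,-14,0,0,0,130],[0,0,-14,0,0,0,130]]}}

```text
clock: 9.1
position: [639.4, 122.7, 235.0]
ee_rot: [0.719, 0.695, 0.006, 0.001]
contact_force: [0.5, 0.1, -0.8]
gripper_width: 41.9
```

```bash
python3 - <<'E'
from h import *
st()
for n in ("side","top"):
    im,d=arm.get_image(n); cv2.imwrite(f"pics/{n}5.png",im); np.save(f"{n}5.npy",d)
im1=cv2.imread("pics/side5.png")[200:290,240:360]; im2=cv2.imread("pics/top5.png")[160:250,240:360]
cv2.imwrite("pics/c5.png",np.hstack([cv2.resize(im1,(400,300)),cv2.resize(im2,(400,300))]))
yv=np.array([np.cos(np.radians(88)),np.sin(np.radians(88)),0]); xv=np.array([yv[1],-yv[0],0]); o=np.array([634.5,46.8,0])
C=cloud("side",np.load("side5.npy")).reshape(-1,3); q=np.c_[(C-o)@xv,(C-o)@yv,C[:,2]]
for nm,y0 in(("a",-75),("b",-25),("clean",75)):
    k=(abs(q[:,0])<58)&(abs(q[:,1]-y0)<15)&(q[:,2]>55)&(q[:,2]<160); 
    k2=k&(q[:,2]<112)
    print(nm,k.sum(),"y",np.median(q[k2,1]).round(1),"z99",np.percentile(q[k,2],[97,99,100]).round(1),"x",np.percentile(q[k2,0],[1,99]).round(1))
E
```

```text
t 9.1 [639.4 122.7 235. ] z [ 0.009  0.007 -1.   ] x [0.033 0.999 0.007] F [ 0.5  0.1 -0.8] w 41.9 q [ 0.44  0.42  0.08 -0.   -1.21 -2.04]
a 486 y -73.1 z99 [124.3 125.9 128.2] x [-52.6  56.3]
b 508 y -22.8 z99 [124.2 126.1 128.4] x [-54.8  53.8]
clean 488 y 78.8 z99 [124.2 126.2 129.3] x [-57.2  51.5]
```

View pics/c5.png

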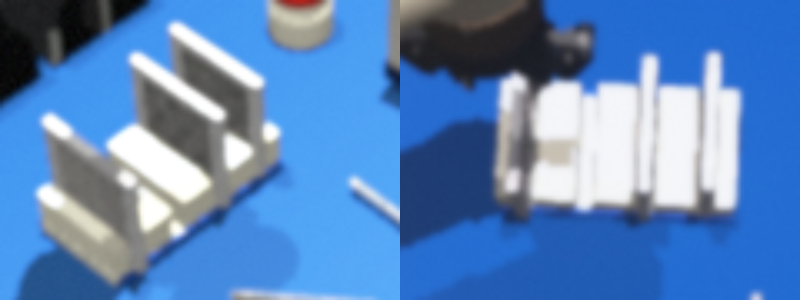

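The washed plate is home: its top is level with plates a and b, about 1.6 mm off pitch and 3 mm off along the slot. Now the flap handle.

```bash
python3 - <<'E'
from h import *
rows([([560,-60,300],down(130)),([421,-284,300],down(184.7)),([421,-284,255],down(184.7))],0)
E
```

```text
[-18.4, -7.0, -7.2] [-0.0, -0.3, -42.0] 0 rows>=3.9
[-41.3, -20.2, -7.3] [0.1, -0.3, -96.7] 0 rows>=5.1
[-41.3, -20.1, -2.8] [0.1, -0.3, -96.7] 0 rows>=0.7
```

>>> {"method": "move_arm", "body": {"targets": [[-18.4,-7,-7.2,0,0,-42,0],[-18.4,-7,-7.2,0,0,-42,0],[-18.4,-7,-7.2,0,0,-42,0],[-18.4,-7,-7.2,0,0,-42,0],[-41.3,-20.2,-7.3,0,0,-96.7,0],[-41.3,-20.2,-7.3,0,0,-96.7,0],[-41.3,-20.2,-7.3,0,0,-96.7,0],[-41.3,-20.2,-7.3,0,0,-96.7,0],[-41.3,-20.2,-7.3,0,0,-96.7,0],[-41.3,-20.2,-7.3,0,0,-96.7,0],[-41.3,-20.2,-2.8,0,0,-96.7,0],[-41.3,-20.2,-2.8,0,0,-96.7,0]]}}

```text
clock: 10.7
position: [417.8, -282.9, 251.0]
ee_rot: [-0.041, 0.999, 0.004, -0.006]
contact_force: [0.1, -0.6, 0.4]
gripper_width: 85.8
```

```bash
python3 - <<'E'
from h import *
st()
for n in ("side","top"):
    im,d=arm.get_image(n); cv2.imwrite(f"pics/{n}6.png",im); np.save(f"{n}6.npy",d)
im1=cv2.imread("pics/side6.png")[130:280,330:530]; im2=cv2.imread("pics/top6.png")[180:330,370:570]
cv2.imwrite("pics/c6.png",np.hstack([cv2.resize(im1,(400,300)),cv2.resize(im2,(400,300))]))
# hold handle against depth in first side picture
C=cloud("side",np.load("side0.npy")).reshape(-1,3); e=np.array([.9966,.0819,0]);f=np.array([-.0819,.9966,0]);o=np.array([472.5,-329.8,0])
q=np.c_[(C-o)@e,(C-o)@f,C[:,2]]; m=(abs(q[:,0]+49)<25)&(abs(q[:,1]-50)<52)&(q[:,2]>188)&(q[:,2]<235); print(m.sum(),np.percentile(q[m],[5,50,95],axis=0).round(1))
C=cloud("top",np.load("top0.npy")).reshape(-1,3);q=np.c_[(C-o)@e,(C-o)@f,C[:,2]]; m=(abs(q[:,0]+49)<25)&(abs(q[:,1]-50)<60)&(q[:,2]>188)&(q[:,2]<235); print(m.sum(),np.percentile(q[m],[5,50,95],axis=0).round(1))
E
```

```text
t 10.7 [ 417.8 -282.9  251. ] z [-0.013  0.008 -1.   ] x [-0.997 -0.082  0.013] F [ 0.1 -0.6  0.4] w 85.8 q [-0.28  0.17 -0.24 -0.   -1.18  0.36]
127 [[-49.6   2.8 192.1]
 [-45.7  51.5 218.4]
 [-40.8  99.4 225.4]]
214 [[-48.5   2.5 203.2]
 [-44.5  51.2 220.1]
 [-39.4 102.  224.3]]
```

View pics/c6.png

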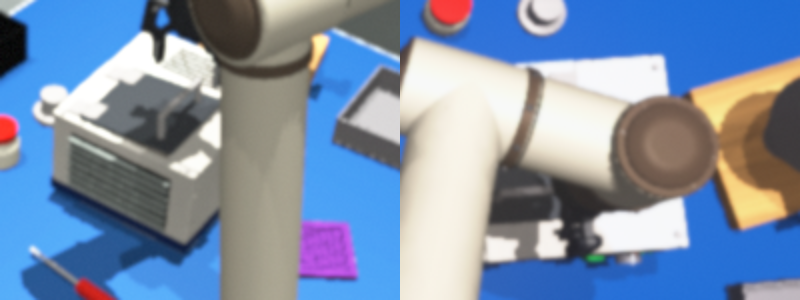

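```bash
python3 - <<'E'
from h import *
for n in("side","top"): print(n,proj(n,[[417.8,-282.9,251],[417.8-42,-286,270],[417.8+42,-280,270],[419,-281,213]]).round(0).tolist())
a=cv2.imread("pics/top6.png")[180:330,370:570];cv2.imwrite("pics/c6b.png",cv2.resize(a,(800,600),interpolation=cv2.INTER_CUBIC))
a=cv2.imread("pics/side6.png")[100:250,330:530];cv2.imwrite("pics/c6c.png",cv2.resize(a,(800,600),interpolation=cv2.INTER_CUBIC))
E
```

```text
side [[423.0, 171.0], [437.0, 171.0], [411.0, 160.0], [421.0, 181.0]]
top [[446.0, 276.0], [450.0, 294.0], [446.0, 256.0], [441.0, 277.0]]
```

View pics/c6b.png

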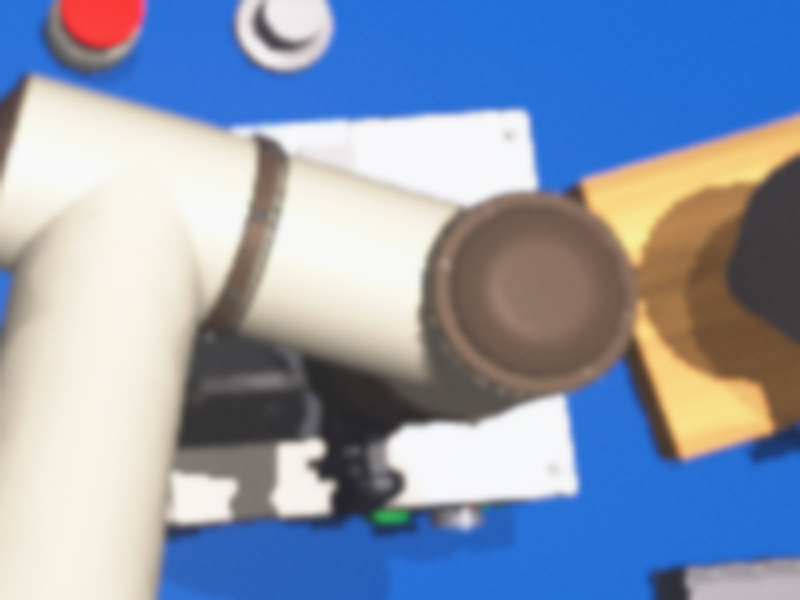

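View pics/c6c.png

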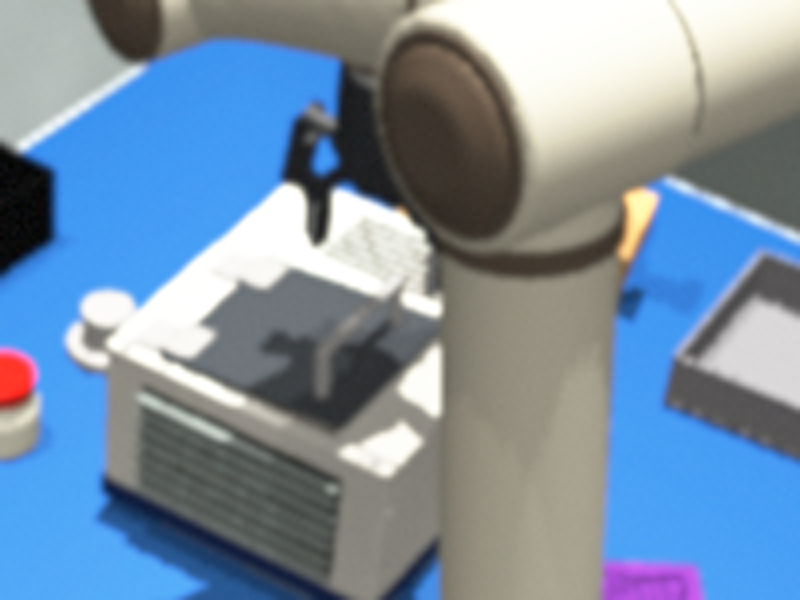

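>>> {"method": "move_arm", "body": {"targets": [[-0.3,0,3,0,0.7,0,0],[-0.3,0,5,0,0.7,0,0],[-0.3,0,5.8,0,0.7,0,0],[-0.3,0,5.8,0,0.7,0,255],[-0.3,0,5.8,0,0.7,0,255],[-0.3,0,5.8,0,0.7,0,255],[-0.3,0,5.8,0,0.7,0,255],[-0.3,0,5.8,0,0.7,0,255],[-0.3,0,5.8,0,0.7,0,255],[-0.3,0,5.8,0,0.7,0,255]]}}

```text
clock: 12.05
position: [425.7, -283.5, 198.0]
ee_rot: [-0.042, 0.999, 0.001, -0.005]
contact_force: [4.6, 1.4, -2.0]
gripper_width: 7.7
```

```bash
python3 - <<'E'
from h import *
st()
s=arm.read_state();p0=s["position"];R0=Ro.from_quat(s["ee_rot"])
e=np.array([.9966,.0819,0]);z=np.array([0,0,1.])
for th in(.1,.25,.4,.6,.8,1.0,1.2,1.4,1.55,1.65):
    for H in(45,):
        d=(-125*np.cos(th)+H*np.sin(th)+125)*e+(125*np.sin(th)+H*np.cos(th)-H)*z
        print(th,(R0.inv().apply(d)/10).round(2),d.round(0))
E
```

```text
t 12.05 [ 425.7 -283.5  198. ] z [-0.01   0.002 -1.   ] x [-0.996 -0.083  0.01 ] F [ 4.6  1.4 -2. ] w 7.7 q [-0.27  0.23 -0.31  0.   -1.04  0.35]
0.1 [-0.5   0.   -1.23] [ 5.  0. 12.]
0.25 [-1.47  0.01 -2.97] [15.  1. 30.]
0.4 [-2.69  0.01 -4.54] [27.  2. 45.]
0.6 [-4.66  0.01 -6.32] [47.  4. 63.]
0.8 [-6.94  0.01 -7.67] [70.  6. 76.]
1.0 [-9.45  0.01 -8.54] [95.  8. 84.]
1.2 [-12.08   0.    -8.9 ] [121.  10.  88.]
1.4 [-14.72  -0.    -8.73] [148.  12.  86.]
1.55 [-1.666e+01 -1.000e-02 -8.260e+00] [167.  14.  81.]
1.65 [-1.79e+01 -1.00e-02 -7.78e+00] [179.  15.  76.]
```

>>> {"method": "move_arm", "body": {"targets": [[0,0,0,0,0,0,100],[0,0,0,0,0,0,100],[0,0,0,0,0,0,100],[0,0,0,0,0,0,100]]}}

```text
clock: 12.55
position: [423.3, -283.6, 197.6]
ee_rot: [-0.041, 0.999, 0.002, -0.008]
contact_force: [0.4, 0.2, 0.3]
gripper_width: 52.0
```

```bash
python3 - <<'E'
from h import *
st()
im,d=arm.get_image("side");a=im[100:250,330:530];cv2.imwrite("pics/c7.png",cv2.resize(a,(800,600),interpolation=cv2.INTER_CUBIC))
E
```

```text
t 12.55 [ 423.3 -283.6  197.6] z [-0.015  0.002 -1.   ] x [-0.996 -0.083  0.015] F [0.4 0.2 0.3] w 52.0 q [-0.27  0.22 -0.31  0.   -1.05  0.35]
```

View pics/c7.png

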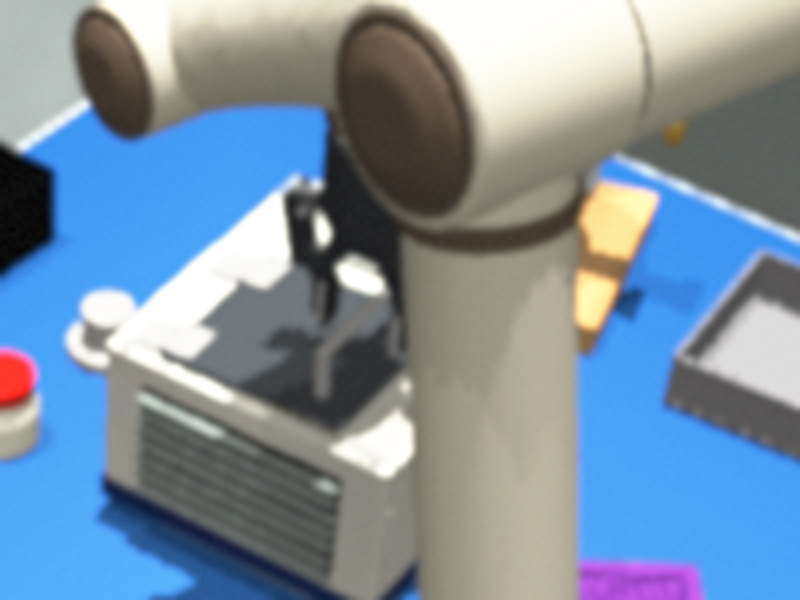

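>>> {"method": "move_arm", "body": {"targets": [[-0.3,0,0.8,0,0,0,100],[-0.3,0,0.8,0,0,0,255],[-0.3,0,0.8,0,0,0,255],[-0.3,0,0.8,0,0,0,255],[-0.3,0,0.8,0,0,0,255],[-0.3,0,0.8,0,0,0,255]]}}

```text
clock: 13.35
position: [425.5, -283.3, 189.3]
ee_rot: [-0.041, 0.999, 0.002, -0.008]
contact_force: [-2.7, -1.3, 1.2]
gripper_width: 8.0
```

>>> {"method": "move_arm", "body": {"targets": [[-0.2,0,-0.6,0,1,0,255],[-0.5,0,-1.2,0,2,0,255],[-1,0,-2.1,0,4,0,255],[-1.5,0,-3,0,6,0,255],[-2.1,0,-3.8,0,8,0,255],[-2.7,0,-4.5,0,10,0,255],[-2.7,0,-4.5,0,10,0,255]]}}

```text
clock: 14.22
position: [452.2, -281.2, 235.7]
ee_rot: [-0.042, 0.994, -0.002, -0.098]
contact_force: [-8.6, 0.4, 5.6]
gripper_width: 8.0
```

```bash
python3 - <<'E'
from h import *
st()
im,d=arm.get_image("side");a=im[100:250,330:530];cv2.imwrite("pics/c8.png",cv2.resize(a,(800,600),interpolation=cv2.INTER_CUBIC))
E
```

```text
t 14.22 [ 452.2 -281.2  235.7] z [-0.195 -0.012 -0.981] x [-0.977 -0.082  0.196] F [-8.6  0.4  5.6] w 8.0 q [-0.22  0.31 -0.13  0.06 -1.32  0.28]
```

View pics/c8.png

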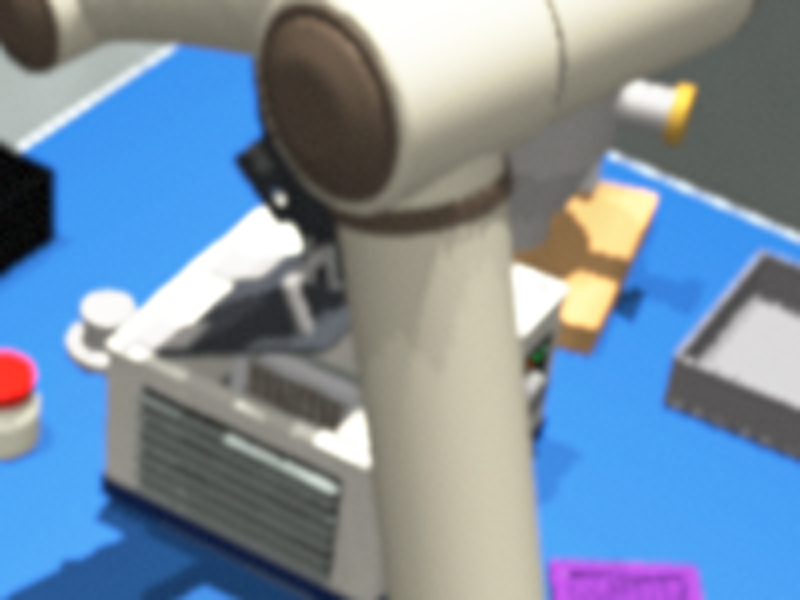

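The flap is lifting (about 0.42 rad) and the used plate shows beneath it. Its width runs along the absorber's x. Continuing the arc.

```bash
cat > arc.py <<'E'
from h import *
s=arm.read_state();p0=s["position"];R0=Ro.from_quat(s["ee_rot"])
e=np.array([.9966,.0819,0]);f=np.array([-.0819,.9966,0]);z=np.array([0,0,1.]);B0=np.array([425.5,-283.3,208.3])
import sys
for th,ph in [tuple(map(float,a.split(","))) for a in sys.argv[1:]]:
    H=42; d=(-125*np.cos(th)+H*np.sin(th)+125)*e+(125*np.sin(th)+H*np.cos(th)-H)*z
    R=Ro.from_rotvec(np.radians(ph)*f)*Ro.from_matrix(np.c_[-e,f,-z])
    T=B0+d+19*R.as_matrix()[:,2]
    print(th,(R0.inv().apply(T-p0)/10).round(1),(R0.inv()*R).as_rotvec(degrees=True).round(1),T.round(0))
E
python3 arc.py .42,11 .6,15 .8,19 1.0,23 1.2,27 1.35,29 1.5,31 1.6,32 1.7,33
```

```text
0.42 [ 0.3  0.  -0.1] [ 0.2 -0.2  0.1] [ 450. -281.  237.]
0.6 [-1.  0. -2.] [0.2 3.8 0.1] [ 466. -280.  253.]
0.8 [-2.8  0.  -3.8] [0.2 7.8 0.1] [ 487. -278.  267.]
1.0 [-5.   0.  -5.2] [ 0.2 11.8  0.1] [ 511. -276.  277.]
1.2 [-7.3  0.  -6.1] [ 0.2 15.8  0.1] [ 535. -274.  281.]
1.35 [-9.2  0.  -6.4] [ 0.2 17.8  0.1] [ 554. -273.  281.]
1.5 [-11.1   0.   -6.5] [ 0.2 19.8  0.1] [ 573. -271.  278.]
1.6 [-12.4   0.   -6.4] [ 0.2 20.8  0.1] [ 586. -270.  274.]
1.7 [-13.6   0.   -6.1] [ 0.2 21.8  0.1] [ 597. -269.  269.]
```

>>> {"method": "move_arm", "body": {"targets": [[-0.5,0,-1.1,0,2,0,255],[-1,0,-2,0,3.8,0,255],[-1.9,0,-2.9,0,5.8,0,255],[-2.8,0,-3.8,0,7.8,0,255],[-3.9,0,-4.5,0,9.8,0,255],[-5,0,-5.2,0,11.8,0,255],[-6.2,0,-5.7,0,13.8,0,255],[-7.3,0,-6.1,0,15.8,0,255],[-9.2,0,-6.4,0,17.8,0,255],[-9.2,0,-6.4,0,17.8,0,255],[-11.1,0,-6.5,0,19.8,0,255],[-11.1,0,-6.5,0,19.8,0,255]]}}

```text
clock: 15.78
position: [575.0, -270.8, 271.6]
ee_rot: [-0.041, 0.963, -0.007, -0.266]
contact_force: [-5.3, -6.2, -21.0]
gripper_width: 7.9
```

```bash
python3 - <<'E'
from h import *
st()
im,d=arm.get_image("side");a=im[100:250,330:530]
im2,d=arm.get_image("top");b=im2[150:300,370:570]
cv2.imwrite("pics/c9.png",np.hstack([cv2.resize(a,(400,300)),cv2.resize(b,(400,300))]))
E
python3 arc.py 1.5,31 1.6,32 1.7,33 1.75,34
```

```text
t 15.78 [ 575.  -270.8  271.6] z [-0.511 -0.035 -0.859] x [-0.855 -0.074  0.513] F [ -5.3  -6.2 -21. ] w 7.9 q [-0.14  0.65  0.41  0.11 -1.86  0.22]
1.5 [ 0.4 -0.  -0.4] [0.4 0.3 0.2] [ 573. -271.  278.]
1.6 [-0.8 -0.  -0.8] [0.4 1.3 0.2] [ 586. -270.  274.]
1.7 [-2.1 -0.  -0.9] [0.4 2.3 0.2] [ 597. -269.  269.]
1.75 [-2.7 -0.  -1. ] [0.4 3.3 0.2] [ 603. -269.  266.]
```

View pics/c9.png

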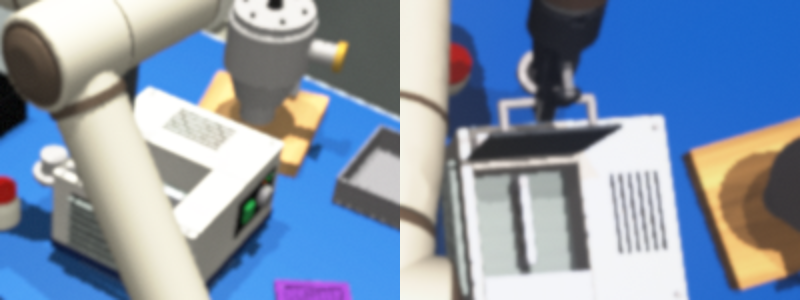

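>>> {"method": "move_arm", "body": {"targets": [[-0.7,0,0.1,0,0,0,255],[-1.3,0,0.3,0,0,0,255],[-1.9,0,0.5,0,0,0,255],[-1.9,0,0.5,0,0,0,255]]}}

```text
clock: 16.38
position: [588.8, -270.1, 266.6]
ee_rot: [-0.041, 0.964, -0.01, -0.262]
contact_force: [-0.8, -0.2, 3.8]
gripper_width: 8.1
```

```bash
python3 - <<'E'
from h import *
st()
E
python3 arc.py 1.5,31 1.6,32 1.7,33 1.75,34
```

```text
t 16.38 [ 588.8 -270.1  266.6] z [-0.504 -0.041 -0.863] x [-0.86  -0.073  0.506] F [-0.8 -0.2  3.8] w 8.1 q [-0.13  0.67  0.44  0.11 -1.86  0.22]
1.5 [ 1.9  0.  -0.2] [0.  0.6 0.1] [ 573. -271.  278.]
1.6 [ 0.7  0.  -0.5] [-0.   1.6  0.1] [ 586. -270.  274.]
1.7 [-0.6  0.  -0.6] [-0.   2.6  0.1] [ 597. -269.  269.]
1.75 [-1.2  0.  -0.7] [-0.   3.6  0.1] [ 603. -269.  266.]
```

>>> {"method": "move_arm", "body": {"targets": [[0,0,0,0,0,0,195],[0,0,0,0,0,0,195],[0,0,-2,0,0,0,195],[0,0,-5,0,0,0,195],[0,0,-9,0,0,0,195],[0,0,-9,0,0,0,195]]}}

```text
clock: 17.12
position: [636.1, -266.4, 342.0]
ee_rot: [-0.041, 0.964, -0.01, -0.261]
contact_force: [-0.3, 0.1, -0.7]
gripper_width: 20.2
```

```bash
python3 - <<'E'
from h import *
st()
im,d=arm.get_image("side");a=im[100:250,330:530]
im2,d2=arm.get_image("top");b=im2[150:300,370:570]; np.save("top10.npy",d2); np.save("side10.npy",d)
cv2.imwrite("pics/c10.png",np.hstack([cv2.resize(a,(400,300)),cv2.resize(b,(400,300))]))
e=np.array([.9966,.0819,0]);f=np.array([-.0819,.9966,0]);o=np.array([472.5,-329.8,0])
C=cloud("top",d2).reshape(-1,3);q=np.c_[(C-o)@e,(C-o)@f,C[:,2]]
m=(q[:,2]>195)&(q[:,2]<330)&(abs(q[:,1]-50)<80)&(q[:,0]>40)&(q[:,0]<160); print("flap/handle",np.percentile(q[m],[2,25,50,75,98],axis=0).round(0))
for zz in range(190,330,20):
    k=m&(abs(q[:,2]-zz)<10); print(zz,k.sum(),np.percentile(q[k,0],[5,50,95]).round(0) if k.sum() else "")
m=(q[:,2]>135)&(q[:,2]<160)&(abs(q[:,1]-50)<40)&(abs(q[:,0])<60)
P=q[m]; print("plate top",len(P),np.percentile(P,[2,50,98],axis=0).round(1),cv2.minAreaRect(C[m][:,:2].astype(np.float32)))
E
```

```text
t 17.12 [ 636.1 -266.4  342. ] z [-0.503 -0.041 -0.864] x [-0.86  -0.073  0.504] F [-0.3  0.1 -0.7] w 20.2 q [-0.12  0.76  0.79  0.12 -2.11  0.24]
flap/handle [[ 81. -19. 200.]
 [ 85.  15. 246.]
 [ 89.  52. 287.]
 [ 95.  89. 297.]
 [133. 121. 322.]]
190 31 [80. 81. 81.]
210 148 [80. 82. 83.]
230 148 [82. 84. 85.]
250 153 [84. 86. 87.]
270 165 [86. 87. 89.]
290 467 [ 88. 119. 134.]
310 247 [90. 91. 97.]
plate top 213 [[-51.7  45.9 141.1]
 [  0.3  52.  149.7]
 [ 53.4  56.1 154.9]] ((468.9871826171875, -279.2132263183594), (108.47573852539062, 11.607806205749512), 4.446888446807861)
```

View pics/c10.png

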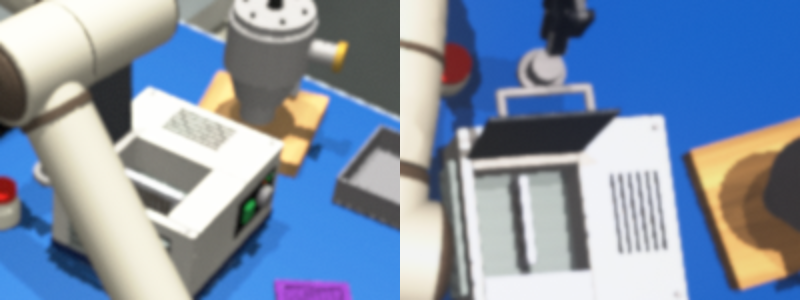

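The flap stands at about 1.67 rad by itself. The used plate's top edge is at (469,−279), z 150. I'll go up over the flap, turn the tool and come down to the plate.

```bash
python3 - <<'E'
from h import *
rows([([600,-272,410],down(160)),([454,-280.4,400],down(94.6)),([454,-280.4,260],down(94.6)),([454,-280.4,180],down(94.6))],105)
E
```

```text
[6.6, -0.3, -4.3] [-6.4, -30.2, 24.2] 105 rows>=3.7
[18.7, 0.1, 4.0] [-23.9, -24.2, 87.9] 105 rows>=6.1
[11.5, 0.1, 16.1] [-23.9, -24.2, 87.9] 105 rows>=2.2
[7.5, 0.0, 23.0] [-23.9, -24.2, 87.9] 105 rows>=1.3
```

>>> {"method": "move_arm", "body": {"targets": [[6.6,-0.3,-4.3,-6.4,-30.2,24.2,105],[6.6,-0.3,-4.3,-6.4,-30.2,24.2,105],[6.6,-0.3,-4.3,-6.4,-30.2,24.2,105],[6.6,-0.3,-4.3,-6.4,-30.2,24.2,105],[18.7,0.1,4,-23.9,-24.2,87.9,105],[18.7,0.1,4,-23.9,-24.2,87.9,105],[18.7,0.1,4,-23.9,-24.2,87.9,105],[18.7,0.1,4,-23.9,-24.2,87.9,105],[18.7,0.1,4,-23.9,-24.2,87.9,105],[18.7,0.1,4,-23.9,-24.2,87.9,105],[18.7,0.1,4,-23.9,-24.2,87.9,105],[11.5,0.1,16.1,-23.9,-24.2,87.9,105],[11.5,0.1,16.1,-23.9,-24.2,87.9,105],[11.5,0.1,16.1,-23.9,-24.2,87.9,105],[11.5,0.1,16.1,-23.9,-24.2,87.9,105]]}}

```text
clock: 19.1
position: [454.1, -280.6, 261.1]
ee_rot: [0.678, 0.735, -0.001, 0.001]
contact_force: [-0.3, -0.6, 1.5]
gripper_width: 50.5
```

```bash
python3 - <<'E'
from h import *
st()
im,d=arm.get_image("side");a=im[50:275,300:600]
im2,d2=arm.get_image("top");b=im2[150:300,370:570]
cv2.imwrite("pics/c11.png",np.hstack([cv2.resize(a,(400,300)),cv2.resize(b,(400,300))]))
rows([([454,-280.4,180],down(94.6)),([454,-280.4,109],down(94.6))],105)
E
```

```text
t 19.1 [ 454.1 -280.6  261.1] z [-0.    -0.002 -1.   ] x [-0.081  0.997 -0.002] F [-0.3 -0.6  1.5] w 50.5 q [-0.25  0.21 -0.17  0.   -1.19 -1.24]
[0.1, -0.2, 8.3] [0.3, 0.2, 0.0] 105 rows>=1.3
[0.1, -0.2, 15.4] [0.3, 0.2, 0.0] 105 rows>=1.1
```

View pics/c11.png

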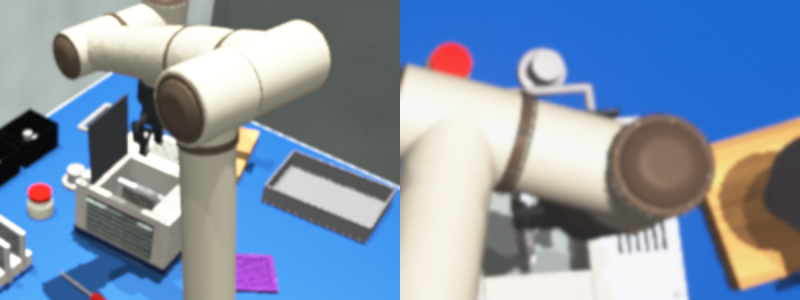

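```bash
python3 - <<'E'
from h import *
im2,d2=arm.get_image("top"); C=cloud("top",d2)
e=np.array([.9966,.0819,0]);f=np.array([-.0819,.9966,0]);o=np.array([472.5,-329.8,0])
# grid of heights in extractor frame for things above 300
q=np.stack([(C-o)@e,(C-o)@f,C[...,2]],-1).reshape(-1,3); q=q[(q[:,2]>300)&(q[:,2]<900)]
for y in range(-140,200,20):
    print(y,[ (int(np.median(q[k,2])) if (k:=(abs(q[:,0]-x)<10)&(abs(q[:,1]-y)<10)).sum() else 0) for x in range(-120,160,20)])
E
```

```text
-140 [0, 0, 0, 0, 0, 0, 0, 0, 0, 0, 0, 0, 0, 0]
-120 [0, 0, 0, 0, 0, 0, 0, 0, 0, 0, 0, 0, 0, 0]
-100 [0, 0, 0, 0, 0, 0, 0, 0, 0, 0, 0, 0, 0, 0]
-80 [0, 0, 0, 0, 0, 0, 0, 0, 0, 0, 0, 0, 0, 0]
-60 [0, 0, 0, 0, 0, 0, 0, 0, 0, 0, 0, 0, 0, 0]
-40 [0, 0, 0, 0, 0, 0, 0, 0, 0, 0, 0, 0, 0, 0]
-20 [0, 0, 0, 0, 0, 0, 0, 0, 0, 0, 0, 318, 0, 0]
0 [0, 0, 0, 0, 0, 0, 0, 0, 0, 0, 0, 318, 0, 0]
20 [0, 0, 0, 607, 614, 617, 615, 613, 0, 0, 0, 320, 0, 0]
40 [0, 0, 0, 611, 620, 623, 622, 614, 0, 0, 0, 0, 0, 0]
60 [0, 0, 0, 560, 619, 623, 622, 614, 0, 0, 0, 0, 0, 0]
80 [0, 0, 0, 560, 568, 612, 615, 595, 578, 0, 0, 0, 0, 0]
100 [0, 0, 0, 0, 578, 594, 600, 597, 585, 0, 0, 0, 0, 0]
120 [0, 0, 0, 0, 571, 588, 599, 599, 589, 574, 0, 0, 0, 0]
140 [0, 0, 0, 0, 563, 583, 598, 600, 595, 585, 0, 0, 0, 0]
160 [0, 0, 0, 0, 0, 580, 598, 604, 600, 587, 0, 0, 0, 0]
180 [0, 0, 0, 0, 597, 586, 597, 602, 601, 591, 577, 0, 0, 0]
```

The wrist link clears the flap. Its underside will be about 350 mm up and the flap top is at 322, so I'll descend.

>>> {"method": "move_arm", "body": {"targets": [[0,0,5,0,0,0,105],[0,0,9,0,0,0,105],[0,0,12,0,0,0,105],[0,0,14,0,0,0,105],[0,0,15.2,0,0,0,105],[0,0,15.2,0,0,0,105]]}}

```text
clock: 20.0
position: [454.5, -280.6, 109.1]
ee_rot: [0.678, 0.735, 0.0, 0.001]
contact_force: [-0.8, -0.4, 0.4]
gripper_width: 50.1
```

```bash
python3 - <<'E'
from h import *
st()
im,d=arm.get_image("side");a=im[100:250,330:530]
im2,d2=arm.get_image("top");b=im2[150:300,370:570]
cv2.imwrite("pics/c12.png",np.hstack([cv2.resize(a,(400,300)),cv2.resize(b,(400,300))]))
E
```

```text
t 20.0 [ 454.5 -280.6  109.1] z [ 0.001 -0.001 -1.   ] x [-0.08   0.997 -0.001] F [-0.8 -0.4  0.4] w 50.1 q [-0.25  0.36 -0.38  0.   -0.83 -1.24]
```

View pics/c12.png

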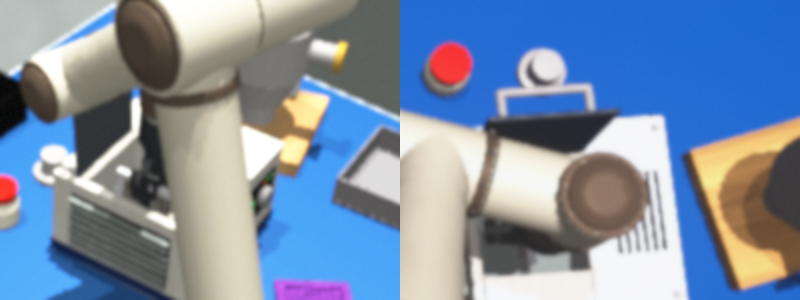

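>>> {"method": "move_arm", "body": {"targets": [[0,0,0,0,0,0,255],[0,0,0,0,0,0,255],[0,0,0,0,0,0,255],[0,0,0,0,0,0,255],[0,0,0,0,0,0,255]]}}

```text
clock: 20.72
position: [454.3, -280.6, 109.3]
ee_rot: [0.678, 0.735, 0.0, 0.001]
contact_force: [-1.2, -0.4, 5.5]
gripper_width: 9.7
```

>>> {"method": "move_arm", "body": {"targets": [[0,0,-1,0,0,0,255],[0,0,-2.5,0,0,0,255],[0,0,-5,0,0,0,255],[0,0,-8,0,0,0,255],[0,0,-11,0,0,0,255],[0,0,-14,0,0,0,255],[0,0,-17,0,0,0,255],[0,0,-17,0,0,0,255]]}}

```text
clock: 21.72
position: [454.8, -280.6, 281.6]
ee_rot: [0.678, 0.735, 0.001, 0.003]
contact_force: [0.1, -0.7, -1.6]
gripper_width: 9.5
```

```bash
python3 - <<'E'
from h import *
st()
im,d=arm.get_image("side");a=im[100:250,330:530]
im2,d2=arm.get_image("top");b=im2[150:300,370:570]
cv2.imwrite("pics/c13.png",np.hstack([cv2.resize(a,(400,300)),cv2.resize(b,(400,300))]))
pf=np.array([454.4,401.5]);out=np.array([.621,-.784]); wv=np.array([.784,.621])
c=pf+85*out+ -15*0*wv; print("plate c target",c)
E
```

```text
t 21.73 [ 454.8 -280.6  281.6] z [ 0.006 -0.002 -1.   ] x [-0.08   0.997 -0.003] F [ 0.1 -0.7 -1.6] w 9.5 q [-0.25  0.19 -0.13  0.   -1.24 -1.24]
plate c target [507.185 334.86 ]
```

View pics/c13.png

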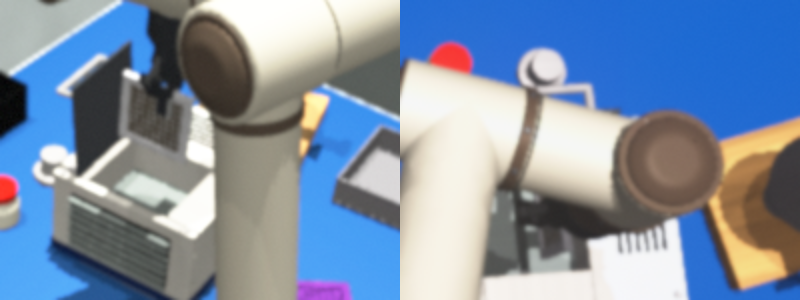

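The used plate is out and held upright. Checking the panel face and the brush height before carrying it over.

```bash
python3 - <<'E'
from h import *
C=cloud("top",np.load("top0.npy")).reshape(-1,3)
out=np.array([.621,-.784,0]);wv=np.array([.784,.621,0]);o=np.array([454.4,401.5,0])
q=np.c_[(C-o)@out,(C-o)@wv,C[:,2]]
k=(abs(q[:,0])<25)&(abs(q[:,1])<110)&(q[:,2]>40)&(q[:,2]<185); P=C[k]; s=(q[k,0]>-6)
print(k.sum(),np.percentile(q[k],[2,50,98],axis=0).round(1)); A=np.c_[q[k,1],q[k,2]-115,np.ones(k.sum())]; print(np.linalg.lstsq(A,q[k,0],rcond=None)[0].round(3))
k=(abs(q[:,0])<40)&(q[:,2]>190)&(q[:,2]<215)&(abs(q[:,1])<140); print("top",np.percentile(q[k],[2,50,98],axis=0).round(1))
k=(q[:,0]>15)&(q[:,0]<150)&(abs(q[:,1])<100)&(q[:,2]>12); print("in front",k.sum(),np.percentile(q[k],[2,50,100],axis=0).round(1))
rows([([450,-150,290],down(95)),([500,100,285],down(110)),([495.4,325.5,270],down(128.4)),([495.4,325.5,135],down(128.4))],255)
E
```

```text
833 [[  -0.7 -106.7   44.2]
 [   0.5   -3.8  118.3]
 [   1.5  103.6  182.4]]
[ 0.004 -0.001  0.513]
top [[ -18.3 -115.2  191.5]
 [  -7.6   -3.1  204.4]
 [   0.6  113.6  212.1]]
in front 332 [[ 15.6 -98.6  12.7]
 [ 31.3 -62.3  18.5]
 [ 49.3 -21.7  27. ]]
[13.0, 0.7, -1.2] [-0.0, -0.0, -0.4] 255 rows>=2.1
[37.5, 7.7, -0.7] [-0.0, -0.0, -15.4] 255 rows>=4.1
[60.0, 9.0, 0.8] [-0.0, -0.0, -33.8] 255 rows>=3.6
[60.0, 9.0, 14.3] [-0.0, -0.0, -33.8] 255 rows>=2.2
```

The lit face matches within 0.5 mm and 0.3°. The brush is at most 27 mm high, so the plate clears it. Carrying.

>>> {"method": "move_arm", "body": {"targets": [[4,0.2,-1,0,0,0,255],[8.5,0.4,-1.2,0,0,0,255],[13,0.7,-1.2,0,0,0,255],[17.5,2,-1.2,0,0,-3,255],[22,3.2,-1,0,0,-6,255],[27,4.5,-1,0,0,-9,255],[32,6,-0.8,0,0,-12,255],[37.5,7.7,-0.7,0,0,-15.4,255],[42,8,-0.5,0,0,-19,255],[46.5,8.2,0,0,0,-23,255],[51,8.5,0,0,0,-27,255],[54.5,8.7,0.4,0,0,-30,255],[57.5,8.9,0.6,0,0,-32,255],[60,9,0.8,0,0,-33.8,255],[60,9,0.8,0,0,-33.8,255]]}}

```text
clock: 23.7
position: [495.1, 326.1, 268.4]
ee_rot: [0.435, 0.901, -0.002, -0.0]
contact_force: [-0.5, -0.7, -1.6]
gripper_width: 9.7
```

```bash
python3 - <<'E'
from h import *
st()
for n in("side","top"):
    im,d=arm.get_image(n); cv2.imwrite(f"pics/{n}14.png",im)
a=np.hstack([cv2.resize(cv2.imread(f"pics/{n}14.png"),(400,300)) for n in("side","top")]); cv2.imwrite("pics/c14.png",a)
rows([([495.4,325.5,135],down(128.4))],255)
E
```

```text
t 23.7 [495.1 326.1 268.4] z [-0.002 -0.003 -1.   ] x [-0.622  0.783 -0.001] F [-0.5 -0.7 -1.6] w 9.7 q [ 0.86  0.31 -0.01  0.   -1.25 -1.75]
[0.1, 0.1, 13.4] [-0.1, 0.1, -0.0] 255 rows>=2.2
```

View pics/c14.png

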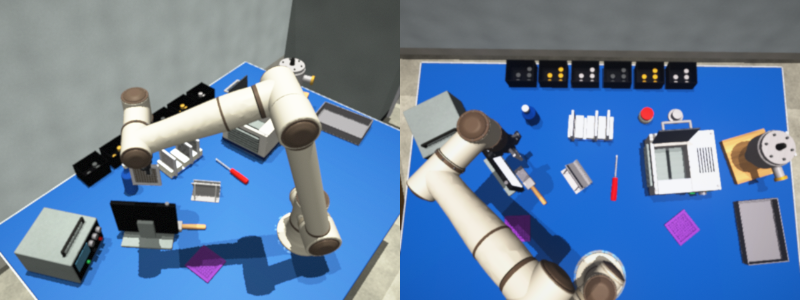

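>>> {"method": "move_arm", "body": {"targets": [[0,0,4,0,0,0,255],[0,0,8,0,0,0,255],[0,0,11,0,0,0,255],[0,0,13,0,0,0,255],[0,0,13.4,0,0,0,255],[0,0,13.4,0,0,0,255],[0,0,13.4,0,0,0,255]]}}

```text
clock: 24.68
position: [496.4, 325.3, 137.6]
ee_rot: [0.436, 0.9, 0.001, 0.001]
contact_force: [-0.9, -0.1, -1.4]
gripper_width: 9.3
```

```bash
python3 - <<'E'
from h import *
st()
o=np.array([454.4,401.5,0]);out=np.array([.621,-.784,0]);wv=np.array([.784,.621,0])
for n in("side","top"):
    im,d=arm.get_image(n); cv2.imwrite(f"pics/{n}15.png",im)
    C=cloud(n,d).reshape(-1,3); q=np.c_[(C-o)@out,(C-o)@wv,C[:,2]]
    k=(q[:,0]>65)&(q[:,0]<105)&(abs(q[:,1])<90)&(q[:,2]>50)&(q[:,2]<185)
    if k.sum()>10: print(n,k.sum(),np.percentile(q[k],[2,50,98],axis=0).round(1))
    if n=="side":
        yv=np.array([np.cos(np.radians(88)),np.sin(np.radians(88)),0]); xv=np.array([yv[1],-yv[0],0]); o2=np.array([634.5,46.8,0]); r=np.c_[(C-o2)@xv,(C-o2)@yv,C[:,2]]
        for nm,y0 in(("a",-75),("b",-25),("clean",75)):
            k=(abs(r[:,0])<58)&(abs(r[:,1]-y0)<15)&(r[:,2]>55)&(r[:,2]<112); print(nm,k.sum(),np.median(r[k,1]).round(1) if k.any() else None)
a=cv2.imread("pics/side15.png")[200:425,120:420];b=cv2.imread("pics/top15.png")[120:345,80:380]
e=cv2.imread("pics/top15.png")
cv2.imwrite("pics/c15.png",np.hstack([cv2.resize(a,(400,300)),cv2.resize(b,(400,300))]));cv2.imwrite("pics/c15t.png",e)
for n in("side","top"): print(n,[(np.round(x["uv"]).tolist(),round(x["score"],2)) for x in arm.tip_of("used_plate_c",n)[:3]])
c=np.array([495.4+12,325.5+9,121]); print(proj("side",c).round(),proj("top",c).round())
E
```

```text
t 24.68 [496.4 325.3 137.6] z [ 0.002  0.001 -1.   ] x [-0.621  0.784 -0.001] F [-0.9 -0.1 -1.4] w 9.3 q [ 0.85  0.41 -0.2   0.   -0.95 -1.76]
side 542 [[ 70.9 -54.3  89.6]
 [ 83.4 -26.3 115.6]
 [ 89.   50.9 178.4]]
a 1 -73.6
b 1 -20.0
clean 0 None
top 171 [[ 74.6 -54.9  73. ]
 [ 88.2 -37.5 152.9]
 [102.6 -13.9 182.8]]
side [([242.0, 328.0], 0.96), ([237.0, 315.0], 0.8), ([234.0, 347.0], 0.54)]
top [([192.0, 244.0], 0.44), ([192.0, 248.0], 0.42)]
[[240. 315.]] [[191. 243.]]
```

View pics/c15.png

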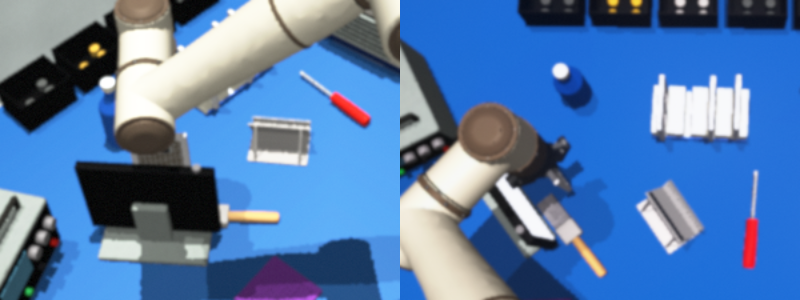

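View pics/c15t.png

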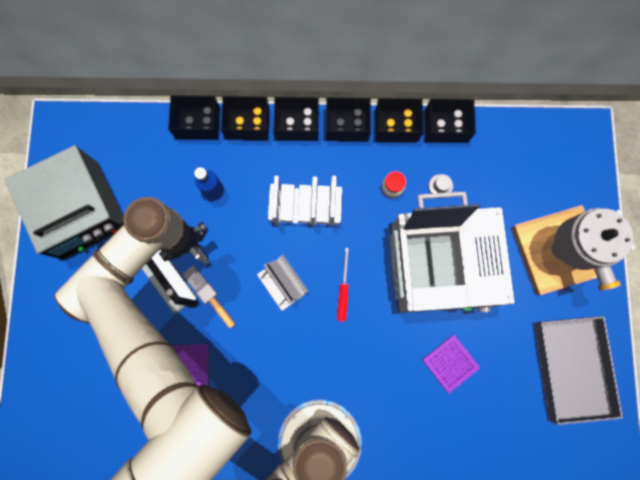

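The pictures show the plate centred about 84 mm in front of the lit face. The flap is open, the washed plate is in slot3 and the bystanders haven't moved. Handing in.

```bash
python3 - <<'E'
from h import *
st(); print(arm.read_state()["joint_vel"].round(3)); print(arm.job_done())
E
```

```text
t 24.88 [496.  325.1 136.9] z [ 0.001  0.    -1.   ] x [-0.621  0.784 -0.001] F [ 0.4  0.5 -2.1] w 8.9 q [ 0.85  0.41 -0.2   0.   -0.95 -1.76]
[ 0.002  0.004 -0.004 -0.001 -0.002 -0.001]
the job is handed in; nothing more can be done
None
```

I finished the whole job and handed it in at 24.9 s of the 72 s allowed. The hand-in reports no verdict.

- **Washed plate:** it stands home in slot3, the outermost free slot, and is let go. Its top is level with the two neighbouring plates, and it is within about 2 mm across the slot and 3 mm along it.
- **Flap:** it was gripped by the handle and swung up. It stands open by itself at about 1.67 rad, and the last top picture still shows it open. My first grip sat too high on the bar, so I let go and gripped again 8 mm lower before lifting.
- **Used plate:** it was drawn straight up and is held upright in front of the panel. It measures about 84 mm out from the lit face, centred within a few mm sideways, about 8 mm above the face centre and square within about 0.5°. The grip shows a 9 mm opening, the arm is still and there is no sign of contact.

**Checks that were weak or disagreed:**
- In the last side picture the arm hid the rack, so I couldn't repeat the measurement of the three rack plates. The last top picture shows all three in place.
- The handle height read by depth was about 8 mm above the stated value.
- The network's best guess for the used plate's centre in the side view was 13 px off my computed point; its second guess agreed within 3 px.
- The bystanders look unmoved in the last pictures; I did not measure them.

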